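# Stack the spindle collars and set the shoe clearance

### The job

Thread the wide steel collar, then the narrow one, over the upright post of the aluminium fixture so that both are fully home. Then turn the fixture's winged thumbscrew clockwise until it seats, back it off a quarter turn, and finish still holding its wings in the gripper with the screw at rest there. Leave the mouse, tape roll, white bottle and orange-capped jar alone.

Things in the scene. Friction and masses are not known exactly. Their poses are not given: they have to be found in the camera images.
- fixture: Aluminium base plate 90 x 200 x 12 mm, fixed to the worktop. Origin at the centre of its underside, x across, y along it. The post stands at y = +50 mm; the thumbscrew's vertical axis is at y = -50 mm on a dark steel boss (40 x 40 mm, top 30 mm above the worktop). Beside the post the plate is free for fingers on the two x sides; on the -y side is the shoe.
- post_foot (a point): Foot of the post's axis, on the plate's top, 12 mm above the worktop; z up. The post is 18 mm in diameter. Wide collar home: its centre is 10 mm above this point; narrow collar home on top of it: 30 mm above.
- post_tip (a point): Tip of the post, on its axis, 48 mm above the plate (60 mm above the worktop); the top 5 mm is tapered from 18 to 10 mm.
- shoe_face (a point): Centre of the rubber face of the small sliding shoe (30 mm wide, 16 mm high) between post and thumbscrew. It moves 2.5 mm per rad with the screw: 26.5 mm from the post axis when seated, where it nudges the wide collar up to 1.5 mm sideways within its clearance on the post; 31 to 33.5 mm at the start.
- wide_collar_centre (a point): Centre (half-way up) of the wide plain steel collar: outside diameter 56 mm, bore 22 mm, 20 mm high, 0.12 kg, lying flat on the worktop; z along its bore.
- narrow_collar_centre (a point): Centre (half-way up) of the narrow plain steel collar: outside diameter 40 mm, bore 22 mm, 20 mm high, 0.06 kg, lying flat; z along its bore.
- wing (a point): Point on the thumbscrew's axis, in its wings, 56 mm above the worktop: grip here. The wings are a flat upright steel plate 46 mm long, 10 mm thick, 42 to 66 mm above the worktop; a neck of 10 mm diameter joins them to the boss 12 mm below. x along the wings' length, y across their thickness, z up. The screw does not sink as it turns.
- thumbscrew (a joint): Angle (rad) by which the screw is backed off from its seat: 0 = seated (hard stop), grows anticlockwise seen from above, 1.57 = a quarter turn; loosest 3.1. Starts between 1.9 and 2.8; friction about 0.06 N m, stays where left. At 0 and 3.14 the wings lie along the plate's length (y), at 1.57 across it.
- mouse: Black computer mouse 113 x 60 x 36 mm, bystander; origin centre of its underside.
- tape_roll: Roll of brown paper tape, 84 mm across, 18 mm high, bystander; origin centre of its underside.
- bottle: White dropper bottle, 50 mm diameter, 100 mm high, bystander; origin centre of its underside.
- jar: Small jar with orange cap, 41 mm diameter, 53 mm high, bystander; origin centre of its underside.
Things that resemble listed ones, but are neither listed nor needed, are in the scene too. Leave any brown look-alike of the part that bears narrow_collar_centre alone.

How it is judged:
By the outcome, as a careful person would: the job done as asked, in the order asked, and still so for the second after the job is handed in, while the arm keeps its last pose, push and grip.
It also fails if it takes over 72 s, if anything falls off the work surface, if the arm or the gripper's body presses on something with over 40 N, if the wrist force passes 120 N, or if a joint passes its speed limit or range.

### The arm

A 6-joint arm with a two-finger parallel gripper is mounted at the origin on a cart in front of the work surface, level with it; the furniture and walls round the work are solid. World frame = base frame: x ahead of the robot, y to its left, z up, the work surface at z = 0. Lengths are in m, angles in rad, forces in N, time in s.
With the tool pointing down it reaches from about 0.35 to 0.775 m from the base axis. Payload 7.3 kg.
Tool frame: the origin (TCP) lies between the finger pads; the fingertips stand 14 mm ahead of it and the grasp point (between the pads) lies 5 mm behind it; z points along the fingers, y is the direction in which the jaws open and shut (so a half turn about z gives the same grasp; the last joint's range is limited). The gripper opens to 92 mm and grips with 3 to 60 N. Pads are 19 mm wide; open, the fingers measure 130 mm over their backs; the gripper's body (75 mm by 190 mm) begins 47 mm behind the grasp point.
Start: joints at [1.032, 0.342, 1.524, -0, 1.275, -0.146], TCP at [0.201, 0.485, 0.215] pointing down, gripper open.
Joint ranges: [-2.53, 2.53], [-0.77, 2.02], [0.04, 2.7], [-1, 4.14], [0.28, 2.66], [-3.11, 3.11]. Speed limits (rad/s): [2.57, 2.57, 3.14, 3.14, 3.14, 3.14].

### API

Orientations are given as [roll, pitch, yaw] about the fixed x, y, z axes, in that order (R = Rz(yaw) Ry(pitch) Rx(roll)).
In Python, from cell import robot gives the robot as it stands.
- The arm moves only by the shell command python3 -m creep 'ROWS' [FORCE]. ROWS is JSON, a list that holds one entry, the list of rows, each a list of 7 numbers: the shift along the tool's x, y, z in cm, then the turn, a rotation vector about the tool's x, y, z in degrees, then the gripper command: -1 is shut, 1 is fully open, values between are in proportion. In form: [[[tx, ty, tz, wx, wy, wz, gripper], ...]]. A call has 1 to 8 rows; each row is the pose to reach, as a shift and turn from the pose measured when the call began, along the tool's axes at that moment; what a row does not reach only later rows make up. A row lasts 1/10 s, in which the tool goes at most 50 mm and 8.59 degrees, less where a joint would pass 70% of its speed; a pose out of reach is approached as far as the arm can. A call with a gripper value outside its range is refused whole. The fingers move at their own pace and stop on an object; FORCE is the grip in N (left out, the last holds). Time passes only in rows, so rows that repeat a pose let the fingers close. It gives the time, the measured TCP pose, the force and the opening at its end, in the units of the state.
- robot.observe(): the state, without advancing time (a new reading comes with each control period).
- robot.read_camera(name): name is "scene" or "top" or "wrist"; returns the picture (420x560x3 uint8, red, green, blue); there is no depth.
- robot.camera_params(name): a dict with "camera_matrix" (3x3 intrinsics, pixels), "R" (3x3) and "t" (3): a world point X has camera coordinates R X + t. Camera axes: x right, y down, z forward; pixel columns grow to the right and rows downward; lengths in m; the calibration is good to about 2 mm. A picture is of the moment at which its call begins: read the wrist's pose just before it. camera_params takes no time and is no camera call; for the wrist camera it gives the pose at the moment of the call.
- robot.hand_in(): hands the job in, once; it reports no verdict.
Trained networks look in the newest picture that a camera, given by its name, has taken for a name from the list of things; names that differ only in an ending like _2 or _b are one class to them, and where a whole thing is asked for, a point or a joint stands for the part that bears it (a point fixed in the world has none). Each returns a list of dicts, best first, with "score" (0 to 1); they miss things now and then, are a little off and sometimes report something else, mostly with a low value. They report only what shows in the picture. A call takes as long as a camera call. They do not tell look-alikes from the thing itself.
- robot.look_for(camera, label): "centre" ([x, y, z] in m, in the coordinates of the camera as it stood for that picture, good to about 4 mm: the middle of the surface that is visible of it).
- robot.masks_of(camera, label): "mask" (420x560 bool, what is visible of it).
The state is a dict: "time": time; "qpos": joint angles; "qvel": joint speeds; "joint_efforts": joint torques, N m; "tool_pos": TCP position; "tool_rot": TCP orientation; "contact_force": force on the tool from outside, world axes, zero at the start; "torque": the same for the moment, N m; "opening": finger opening in m.
Only numpy, scipy, OpenCV 4.12 (cv2) and the standard library are available. Lean on these libraries where they do the work, as an engineer would, in place of code of your own. Each camera call takes 0.05 s, during which the arm holds its last target.

## Working session

There is one attempt and no reset: what is moved stays moved. The work goes in short steps, Python scripts to look and compute and a shell command to move; the robot and the scene stay as the last step left them, time stands still between calls to the robot, and variables do not carry over. Pictures are saved under pics/ and viewed, and the job is handed in when it is done.

```bash
ls; mkdir -p pics; python3 - <<'E'
from cell import robot
import cv2
print(robot.observe())
for c in ("top","scene","wrist"):
    p=robot.read_camera(c); cv2.imwrite(f"pics/{c}0.png",p[:,:,::-1])
print(robot.observe()['time'])
E
```

```text
pics
{'time': 0.0, 'qpos': array([ 1.03198899e+00,  3.42708540e-01,  1.52504768e+00,  7.39668724e-06,
        1.27537961e+00, -1.46002784e-01]), 'qvel': array([-2.16228014e-04, -2.20891185e-03,  4.91860524e-04, -2.56195546e-05,
       -1.30500837e-03, -2.72482419e-04]), 'joint_efforts': array([ 4.27217556e-04, -4.31250143e+01, -2.44222766e+01,  7.18495063e-02,
        5.58418385e-02, -1.23923642e-04]), 'tool_pos': array([0.20071397, 0.48464873, 0.21464163]), 'tool_rot': array([-3.14006692e+00, -2.31506659e-04,  2.74878576e+00]), 'contact_force': array([0.0524053 , 0.24404505, 1.37594293]), 'torque': array([-0.04176042,  0.02536329,  0.02362462]), 'opening': 0.09156387333193453}
0.15
```

View pics/top0.png

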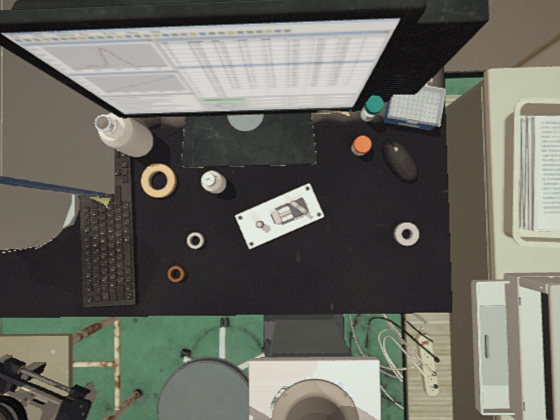

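View pics/scene0.png

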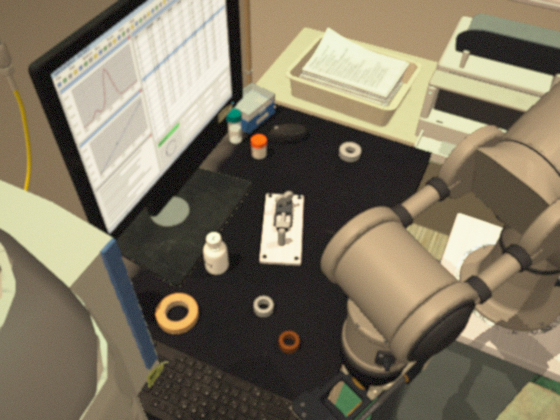

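View pics/wrist0.png

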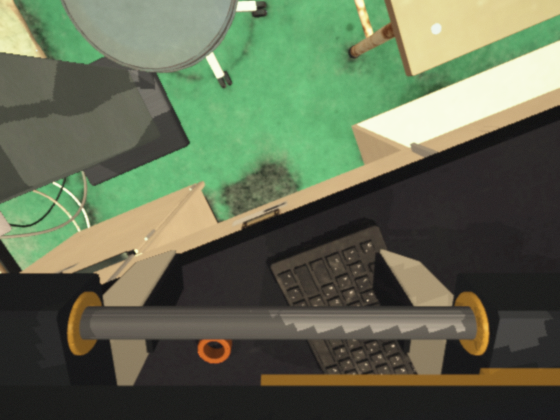

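The top view shows the wide collar at (406,233), the narrow steel one at (195,240), its brown look-alike at (176,273), and the fixture at (280,215). The scene view agrees. Next I'll localise them.

```bash
cat > h.py <<'E'
from cell import robot
import numpy as np, cv2
def ray(cam,u,v,z,P=None):
    P=P or robot.camera_params(cam)
    d=np.linalg.inv(P["camera_matrix"])@[u,v,1.]; R=np.array(P["R"]);t=np.array(P["t"])
    o=-R.T@t; d=R.T@d; return o+d*(z-o[2])/d[2]
def c2w(cam,c,P=None):
    P=P or robot.camera_params(cam); return np.array(P["R"]).T@(np.array(c)-np.array(P["t"]))
def pix(cam,X,P=None):
    P=P or robot.camera_params(cam); c=np.array(P["R"])@np.array(X)+np.array(P["t"]); c=np.array(P["camera_matrix"])@c; return c[:2]/c[2]
E
python3 - <<'E'
from h import *
np.set_printoptions(precision=4,suppress=True)
for l in ["fixture","wide_collar_centre","narrow_collar_centre","post_tip","wing","shoe_face","bottle","jar","mouse","tape_roll"]:
    for c in ("top","scene"):
        for r in robot.look_for(c,l)[:3]: 
            w=c2w(c,r["centre"]); print(l,c,round(r["score"],2),w,pix(c,w))
r=robot.masks_of("top","fixture")
for a in r[:1]:
    m=a["mask"].astype(np.uint8); print(cv2.minAreaRect(cv2.findNonZero(m)))
P=robot.read_camera("top")[170:270,210:350]; cv2.imwrite("pics/topc.png",cv2.resize(P[:,:,::-1],None,fx=5.5,fy=5.5,interpolation=cv2.INTER_CUBIC))
print(robot.observe()["time"])
E
```

```text
fixture top 0.96 [0.5042 0.0748 0.0143] [279.4084 215.0864]
fixture scene 0.81 [0.4966 0.0875 0.0089] [283.1009 231.6401]
wide_collar_centre top 0.88 [ 0.453  -0.2249  0.0198] [404.6344 233.8044]
wide_collar_centre scene 0.86 [ 0.453  -0.2234  0.0209] [349.6491 150.6655]
narrow_collar_centre top 0.73 [0.3648 0.333  0.02  ] [174.7057 274.3786]
narrow_collar_centre top 0.61 [0.4515 0.2859 0.0157] [193.795  238.3322]
narrow_collar_centre scene 0.76 [0.4463 0.2886 0.021 ] [263.0612 306.1931]
narrow_collar_centre scene 0.69 [0.3655 0.3356 0.0186] [289.3767 342.0609]
post_tip top 0.88 [0.5013 0.0758 0.0115] [279.031  216.2918]
post_tip scene 0.98 [0.5006 0.0913 0.0158] [280.855  230.3205]
post_tip scene 0.22 [ 0.6264 -0.2063  0.0262] [286.5814 133.221 ]
wing top 0.65 [0.5207 0.0296 0.0648] [298.1956 207.2029]
wing top 0.56 [ 0.6269 -0.2141  0.029 ] [398.9359 161.1931]
wing scene 0.65 [0.5219 0.0342 0.0599] [283.5782 197.6448]
bottle top 0.94 [0.5851 0.2251 0.0718] [213.1928 181.1446]
bottle top 0.63 [0.5193 0.0337 0.0626] [296.4146 207.896 ]
bottle scene 0.63 [0.5796 0.2468 0.0641] [214.8319 254.9662]
bottle scene 0.57 [0.4962 0.0885 0.0084] [283.0588 232.1257]
jar top 0.54 [ 0.6604 -0.1195  0.0551] [360.6763 146.2652]
jar top 0.39 [0.5217 0.0297 0.0672] [298.1674 206.7229]
jar scene 0.89 [ 0.6597 -0.1086  0.0428] [258.6274 147.1064]
mouse top 0.7 [ 0.6276 -0.2108  0.0322] [397.9005 160.7493]
mouse scene 0.72 [ 0.625  -0.2073  0.027 ] [287.2223 132.9374]
tape_roll top 0.83 [0.5968 0.3739 0.0169] [157.6003 180.1167]
tape_roll top 0.52 [ 0.6634 -0.1186  0.0502] [359.88   145.3649]
tape_roll scene 0.68 [0.5959 0.3766 0.0176] [176.9737 312.6542]
tape_roll scene 0.16 [0.4487 0.2895 0.0216] [261.773  305.9336]
((278.58306884765625, 215.6434326171875), (37.381465911865234, 81.4630355834961), 66.25050354003906)
1.25
```

View pics/topc.png

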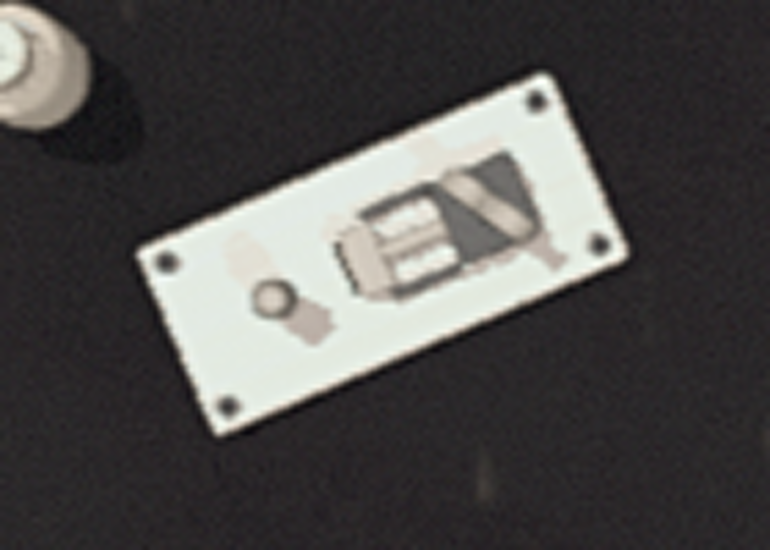

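The crop shows the plate corners, the post tip near (270,299), and the wings running from about (450,180) to (530,232). I'll take precise measurements from these.

```bash
python3 - <<'E'
from h import *
np.set_printoptions(precision=4,suppress=True)
p=robot.read_camera("top"); g=cv2.cvtColor(p,cv2.COLOR_RGB2GRAY)
P=robot.camera_params("top")
cor=[ray("top",u/5.5+210,v/5.5+170,.012,P)[:2] for u,v in [(137,250),(548,72),(628,250),(218,437)]]
print("corners",np.array(cor), "edges",[np.linalg.norm(cor[i]-cor[(i+1)%4]) for i in range(4)])
c=np.mean(cor,0); y=(cor[0]+cor[3]-cor[1]-cor[2]); y/=np.linalg.norm(y); 
print("centre",c,"ydir",y,np.degrees(np.arctan2(y[1],y[0])),"post",c+.05*y,"screw",c-.05*y)
m=(g>120).astype(np.uint8)[:]
n,l,s,ce=cv2.connectedComponentsWithStats(m)
for i in range(n):
    x0,y0,w,h,a=s[i]
    if 60<a<6000 and 120<ce[i][0]<450 and 120<ce[i][1]<310:
        cnt=cv2.findContours((l==i).astype(np.uint8),cv2.RETR_EXTERNAL,cv2.CHAIN_APPROX_NONE)[0][0]
        print(a,ce[i],cv2.minAreaRect(cnt))
        # ray of bounding box centre at .02
        u,v=x0+(w-1)/2,y0+(h-1)/2; print("  ",(w,h),ray("top",u,v,.02,P), ray("top",*cv2.minAreaRect(cnt)[0],.012,P))
print("post tip",ray("top",270/5.5+210,299/5.5+170,.06,P))
a,b=[ray("top",u/5.5+210,v/5.5+170,.066,P)[:2] for u,v in [(450,180),(530,232)]]
print("wing",a,b,(a+b)/2,np.linalg.norm(a-b),np.degrees(np.arctan2(*(b-a)[::-1])))
for n_,c4 in (("w",(380,205,440,260)),("n",(150,215,220,295))):
  x0,y0,x1,y1=c4; cv2.imwrite(f"pics/top_{n_}.png",cv2.resize(p[y0:y1,x0:x1,::-1],None,fx=7,fy=7,interpolation=cv2.INTER_CUBIC))
print(P["R"],P["t"])
E
```

```text
corners [[ 0.5056  0.1842]
 [ 0.5811 -0.0008]
 [ 0.5011 -0.0344]
 [ 0.4217  0.1494]] edges [np.float64(0.1998276357537155), np.float64(0.0867115574741151), np.float64(0.20023168303710376), np.float64(0.0908985325803256)]
centre [0.5024 0.0746] ydir [-0.3872  0.922 ] 112.77992463322593 post [0.483  0.1207] screw [0.5217 0.0285]
1677 [123.523  134.4132] ((122.30000305175781, 133.39999389648438), (62.60990905761719, 34.43545150756836), 26.56505012512207)
   (np.int32(58), np.int32(44)) [0.712  0.4597 0.02  ] [0.7166 0.4636 0.012 ]
436 [245.0275 121.383 ] ((245.0, 122.5), (15.0, 34.0), 90.0)
   (np.int32(35), np.int32(16)) [0.7331 0.1545 0.02  ] [0.7352 0.1553 0.012 ]
214 [362.2991 143.6121] ((362.0, 143.5), (15.0, 16.0), 90.0)
   (np.int32(17), np.int32(16)) [ 0.6735 -0.1292  0.02  ] [ 0.6751 -0.1307  0.012 ]
625 [157.5712 180.0688] ((157.5, 180.0), (32.0, 33.0), 90.0)
   (np.int32(34), np.int32(33)) [0.5967 0.3731 0.02  ] [0.5976 0.3758 0.012 ]
416 [212.6274 181.5553] ((212.5, 181.5), (21.0, 23.0), 90.0)
   (np.int32(24), np.int32(22)) [0.5898 0.2369 0.02  ] [0.5906 0.2384 0.012 ]
2800 [277.9825 216.1257] ((279.05560302734375, 215.6280059814453), (37.161277770996094, 82.21733856201172), 66.50143432617188)
   (np.int32(89), np.int32(66)) [0.5031 0.0756 0.02  ] [0.503  0.0757 0.012 ]
358 [406.6648 233.6899] ((406.5, 234.0), (22.0, 23.0), 90.0)
   (np.int32(24), np.int32(23)) [ 0.4525 -0.2292  0.02  ] [ 0.4522 -0.2315  0.012 ]
133 [194.6767 240.2707] ((194.5, 240.5), (15.0, 15.0), 90.0)
   (np.int32(16), np.int32(16)) [0.4464 0.2832 0.02  ] [0.446  0.2852 0.012 ]
post tip [0.4828 0.1213 0.06  ]
wing [0.5313 0.0441] [0.5088 0.0111] [0.52   0.0276] 0.04002134236062238 -124.31337479779666
[[-0.0201 -0.9992 -0.0353]
 [-0.9992  0.0213 -0.0331]
 [ 0.0338  0.0346 -0.9988]] [0.0938 0.519  0.9616]
```

```bash
cat >> h.py <<'E'
from scipy.spatial.transform import Rotation as Ro
def plan(xyz,yawdeg):
    s=robot.observe(); R=Ro.from_euler('xyz',s['tool_rot']); T=Ro.from_euler('xyz',[np.pi,0,np.radians(yawdeg)])
    d=R.inv().apply(np.array(xyz)-s['tool_pos'])*100; w=np.degrees((R.inv()*T).as_rotvec())
    print("plan cm",np.round(d,2),"deg",np.round(w,2)," now",np.round(s['tool_pos'],4),np.round(np.degrees(s['tool_rot']),2),"t",round(s['time'],2),'open',round(s['opening'],4),'F',np.round(s['contact_force'],1))
E
python3 - <<'E'
from h import *
np.set_printoptions(precision=4,suppress=True)
s=robot.observe();P=robot.camera_params("wrist"); R=Ro.from_euler('xyz',s['tool_rot']).as_matrix()
print("cam in tool",R.T@(-np.array(P["R"]).T@P["t"]-s['tool_pos'])); print(np.array(P["R"])@R); print(P["camera_matrix"])
plan([.45,.2,.215],113); plan([.4525,-.229,.15],113)
E
```

```text
cam in tool [ 0.0821 -0.0002 -0.1684]
[[-0.0007  1.      0.0001]
 [-0.9532 -0.0007 -0.3024]
 [-0.3024 -0.0003  0.9532]]
[[365.9845   0.     277.6921]
 [  0.     365.9845 206.5915]
 [  0.       0.       1.    ]]
plan cm [-33.92 -16.8    0.03] deg [ 0.01 -0.   44.5 ]  now [0.2009 0.485  0.2154] [179.99   0.   157.5 ] t 1.3 open 0.0917 F [ 0.7  0.1 -0.8]
plan cm [-50.57 -56.34   6.53] deg [ 0.01 -0.   44.5 ]  now [0.2009 0.485  0.2154] [179.99   0.   157.5 ] t 1.3 open 0.0917 F [ 0.7  0.1 -0.8]
```

```bash
python3 -m creep '[[[-5,-2.5,0,0,0,8,1],[-10,-5,0,0,0,16,1],[-15,-7.5,0,0,0,24,1],[-20,-10,0,0,0,32,1],[-25,-12.5,0,0,0,40,1],[-30,-15,0,0,0,44.5,1],[-34,-19,0,0,0,44.5,1],[-36,-23.5,0,0,0,44.5,1]]]'; python3 - <<'E'
from h import *
plan([.4525,-.229,.15],113)
E
```

```text
time: 2.1
tool_pos: [0.4362, 0.1646, 0.2153]
tool_rot: [3.14, 0.0, 1.972]
contact_force: [0.3, -0.2, -0.5]
opening: 0.0915
plan cm [-36.88 -13.88   6.52] deg [ 0.07  0.01 -0.02]  now [0.4362 0.1646 0.2153] [1.7993e+02 1.0000e-02 1.1298e+02] t 2.1 open 0.0915 F [ 0.3 -0.2 -0.5]
```

```bash
python3 - <<'E'
from h import *
import pickle
P=robot.camera_params("wrist"); p=robot.read_camera("wrist"); cv2.imwrite("pics/w1.png",p[:,:,::-1]); pickle.dump((P,p),open("w1.pkl","wb"))
print(pix("wrist",[.483,.121,.06],P),pix("wrist",[.5212,.0285,.066],P))
E
python3 -m creep '[[[-4.5,-1.7,0,0,0,0,1],[-9,-3.4,0,0,0,0,1],[-13.5,-5.1,1,0,0,0,1],[-18,-6.8,2,0,0,0,1],[-22.5,-8.5,3,0,0,0,1],[-27,-10.2,4,0,0,0,1],[-31.5,-11.9,5,0,0,0,1],[-35.5,-13.4,6,0,0,0,1]]]'; python3 - <<'E'
from h import *
np.set_printoptions(precision=4,suppress=True)
P=robot.camera_params("wrist"); p=robot.read_camera("wrist"); cv2.imwrite("pics/w2.png",p[:,:,::-1])
print(pix("wrist",[.4525,-.229,.02],P))
for r in robot.look_for("wrist","wide_collar_centre")[:2]: print(r["score"],c2w("wrist",r["centre"],P))
plan([.4525,-.229,.15],113)
E
```

```text
[304.79611133 243.96548105] [302.18039009 336.21422186]
time: 2.95
tool_pos: [0.4508, -0.2238, 0.1566]
tool_rot: [-3.141, 0.005, 1.967]
contact_force: [1.1, 0.6, 0.2]
opening: 0.0917
[277.3381 195.5786]
0.71 [ 0.4568 -0.2273  0.0182]
plan cm [-0.37  0.06  0.55] deg [-0.1   0.26 -0.55]  now [ 0.4505 -0.2257  0.1554] [-179.9     0.26  112.45] t 3.05 open 0.0918 F [0.4 1.1 0.3]
```

View pics/w1.png

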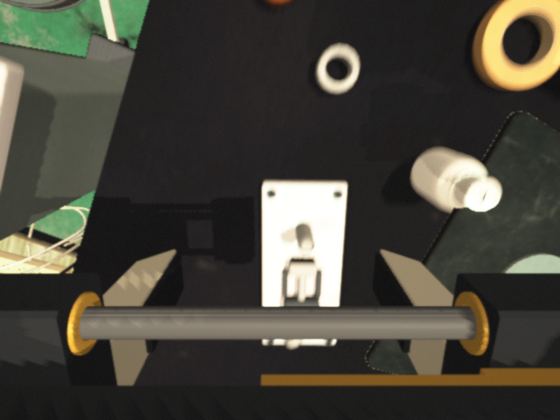

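View pics/w2.png

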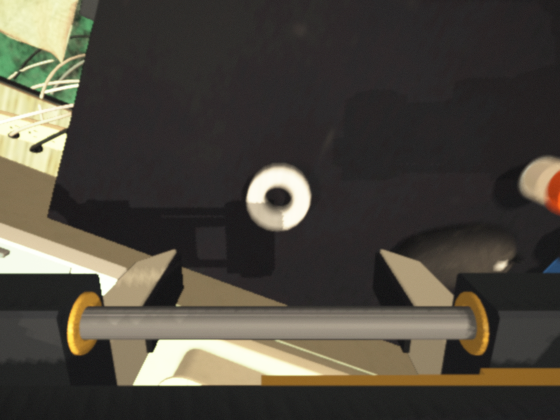

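```bash
python3 - <<'E'
import cv2
a=cv2.imread("pics/w1.png")[170:310,240:370]; b=cv2.imread("pics/w2.png")[150:245,225:335]
a=cv2.resize(a,None,fx=4,fy=4,interpolation=cv2.INTER_CUBIC); b=cv2.resize(b,None,fx=5,fy=5,interpolation=cv2.INTER_CUBIC)
cv2.imwrite("pics/w1z.png",a);cv2.imwrite("pics/w2z.png",b)
E
```

```text
(no output)
```

View pics/w1z.png

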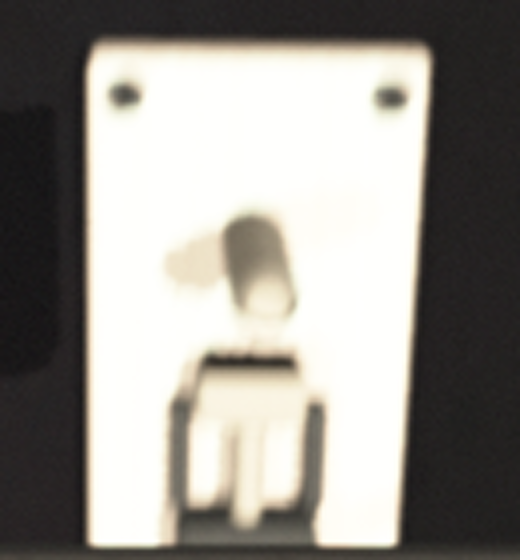

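View pics/w2z.png

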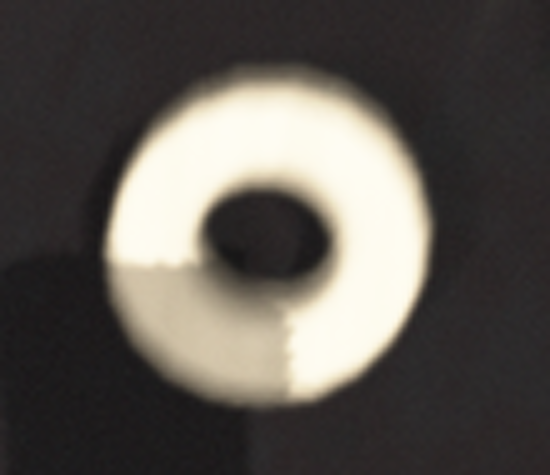

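```bash
python3 -m creep '[[[-0.4,0,0.5,-0.1,0.3,-0.5,0.85],[-0.4,0,0.5,-0.1,0.3,-0.5,0.85],[-0.4,0,0.5,-0.1,0.3,-0.5,0.85]]]'
python3 - <<'E'
from h import *
import pickle
np.set_printoptions(precision=4,suppress=True)
P1,_=pickle.load(open("w1.pkl","rb"))
print("post",ray("wrist",306.75,243.25,.06,P1))
P=robot.camera_params("wrist"); p=robot.read_camera("wrist"); cv2.imwrite("pics/w3.png",p[:,:,::-1])
b=p[150:245,225:335,::-1]; cv2.imwrite("pics/w3z.png",cv2.resize(b,None,fx=5,fy=5,interpolation=cv2.INTER_CUBIC))
g=cv2.cvtColor(p,cv2.COLOR_RGB2GRAY); m=(g>110).astype(np.uint8)
n,l,s,ce=cv2.connectedComponentsWithStats(m); i=l[180:220,262:264].max(); print(s[i],ce[i])
pickle.dump((P,p),open("w3.pkl","wb"))
plan([.4525,-.229,.15],113)
E
```

```text
time: 3.35
tool_pos: [0.4522, -0.2285, 0.1505]
tool_rot: [-3.142, -0.001, 1.972]
contact_force: [0.1, -0.1, -0.3]
opening: 0.0848
post [0.4844 0.1224 0.06  ]
[ 247  160   67   65 2868] [279.9665 192.3884]
plan cm [-0.06 -0.    0.07] deg [ 0.01 -0.04  0.03]  now [ 0.4523 -0.2284  0.1507] [179.99  -0.04 113.03] t 3.4 open 0.0849 F [ 0.3 -0.6 -0.2]
```

View pics/w3z.png

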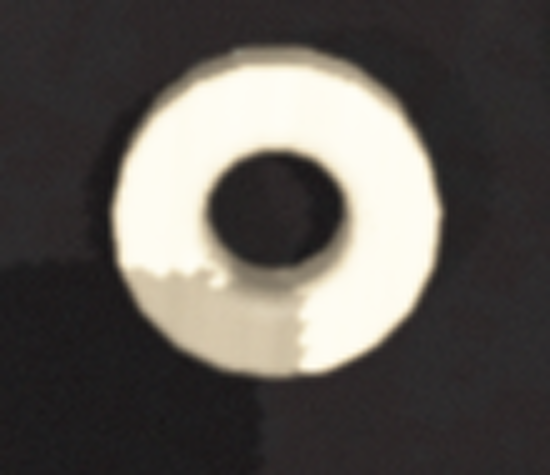

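```bash
python3 - <<'E'
from h import *
import pickle
P,_=pickle.load(open("w3.pkl","rb"))
c=ray("wrist",277.5/5+225-.4,219.5/5+150-.4,.02,P); print(c, pix("wrist",[.4525,-.2290,.02],P))
plan([c[0],c[1],.017],113)
E
```

```text
[ 0.45436354 -0.22875928  0.02      ] [277.96444914 192.92421641]
plan cm [-0.12  0.18 13.37] deg [ 0.01 -0.04  0.03]  now [ 0.4523 -0.2284  0.1507] [ 1.7999e+02 -4.0000e-02  1.1303e+02] t 3.4 open 0.0849 F [ 0.3 -0.6 -0.2]
```

```bash
python3 -m creep '[[[-0.1,0.15,4.5,0,0,0,0.8],[-0.1,0.15,9,0,0,0,0.8],[-0.1,0.15,12,0,0,0,0.8],[-0.1,0.15,13.2,0,0,0,0.8],[-0.1,0.15,13.4,0,0,0,0.8],[-0.1,0.15,13.4,0,0,0,0.8]]]' 25
python3 -m creep '[[[0,0,0,0,0,0,-1],[0,0,0,0,0,0,-1],[0,0,0,0,0,0,-1],[0,0,0,0,0,0,-1],[0,0,0,0,0,0,-1]]]' 25
python3 - <<'E'
from h import *
plan([.4838,.1218,.09],113)
E
```

```text
time: 4.0
tool_pos: [0.4549, -0.2288, 0.0178]
tool_rot: [3.141, 0.001, 1.973]
contact_force: [-0.8, 0.3, 0.5]
opening: 0.0826
time: 4.5
tool_pos: [0.455, -0.2289, 0.018]
tool_rot: [3.14, 0.001, 1.973]
contact_force: [0.6, -0.4, 1.0]
opening: 0.0474
plan cm [31.13 16.4  -7.21] deg [0.07 0.06 0.06]  now [ 0.455  -0.2289  0.018 ] [1.7993e+02 6.0000e-02 1.1306e+02] t 4.5 open 0.0474 F [ 0.6 -0.4  1. ]
```

```bash
python3 - <<'E'
from h import *
p=robot.read_camera("wrist"); cv2.imwrite("pics/w4.png",p[:,:,::-1]); plan([.4838,.1218,.09],113)
E
```

```text
plan cm [31.12 16.4  -7.22] deg [0.07 0.06 0.06]  now [ 0.4549 -0.2289  0.0179] [1.7993e+02 6.0000e-02 1.1306e+02] t 4.55 open 0.0431 F [-0.1 -0.4  0.5]
```

View pics/w4.png

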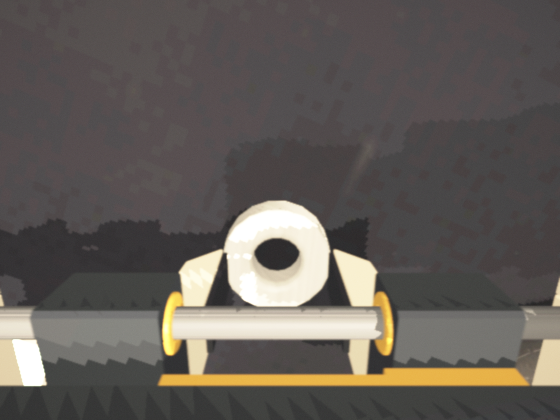

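```bash
python3 - <<'E'
from h import *
a=cv2.imread("pics/w4.png")[190:390,160:400]; cv2.imwrite("pics/w4z.png",cv2.resize(a,None,fx=3,fy=3,interpolation=cv2.INTER_CUBIC))
s=robot.observe();R=Ro.from_euler('xyz',s['tool_rot']).as_matrix()
for y in (-.028,.028,-.0237,.0237):
  for z in (0,.014,-.005): print(y,z,pix("wrist",s['tool_pos']+R@[0,y,z]))
E
```

```text
-0.028 0 [222.68701832 260.29868735]
-0.028 0.014 [226.38185629 248.89355074]
-0.028 -0.005 [221.23508127 264.78049159]
0.028 0 [333.27579743 260.22480471]
0.028 0.014 [329.54244747 248.82387567]
0.028 -0.005 [334.74287804 264.70498527]
-0.0237 0 [231.17810023 260.29301459]
-0.0237 0.014 [234.30263173 248.88820102]
-0.0237 -0.005 [229.95027227 264.77469417]
0.0237 0 [324.78360252 260.23047821]
0.0237 0.014 [321.62070353 248.82922605]
0.0237 -0.005 [326.02651451 264.71078347]
```

View pics/w4z.png

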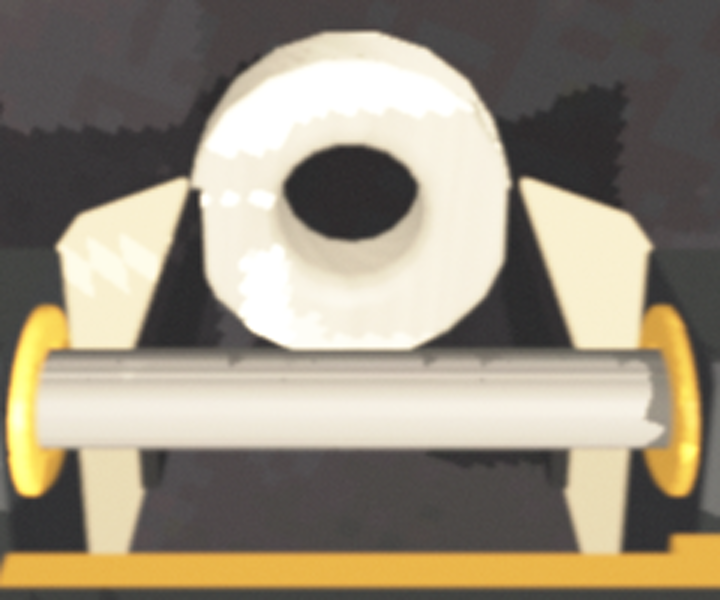

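```bash
python3 -m creep '[[[0,0,0,0,0,0,-1],[0,0,0,0,0,0,-1],[0,0,0,0,0,0,-1]]]' 25
python3 - <<'E'
from h import *
p=robot.read_camera("wrist"); cv2.imwrite("pics/w5.png",p[:,:,::-1]); plan([.4838,.1218,.09],113)
E
```

```text
time: 4.85
tool_pos: [0.4549, -0.2288, 0.0179]
tool_rot: [3.14, 0.001, 1.973]
contact_force: [-1.1, 0.5, -0.1]
opening: 0.0195
plan cm [31.12 16.4  -7.22] deg [0.06 0.05 0.07]  now [ 0.4549 -0.2288  0.0179] [1.7994e+02 5.0000e-02 1.1307e+02] t 4.9 open 0.0152 F [ 0.7 -0.5  0. ]
```

View pics/w5.png

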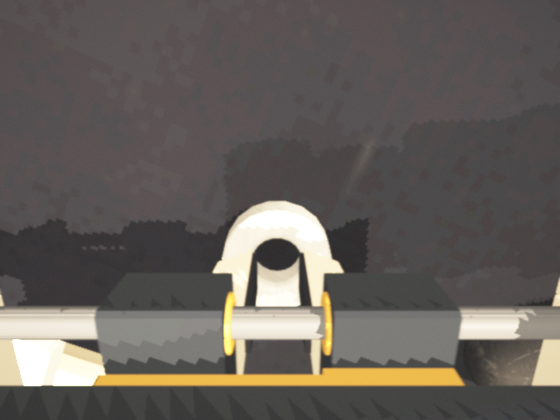

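```bash
python3 - <<'E'
from h import *
a=cv2.imread("pics/w5.png")[190:390,160:400]; cv2.imwrite("pics/w5z.png",cv2.resize(a,None,fx=3,fy=3,interpolation=cv2.INTER_CUBIC))
p=robot.read_camera("scene"); cv2.imwrite("pics/s5.png",cv2.resize(p[100:220,260:460,::-1],None,fx=4,fy=4,interpolation=cv2.INTER_CUBIC))
print(robot.observe())
E
```

```text
{'time': 4.95, 'qpos': array([-6.17011573e-01,  5.63314796e-01,  1.80235375e+00,  6.91938268e-04,
        7.74646408e-01, -1.02009773e+00]), 'qvel': array([-0.00037878, -0.00075633,  0.00112434,  0.00059431,  0.00225042,
        0.00040093]), 'joint_efforts': array([-3.69273694e-03, -4.59384942e+01, -1.62184775e+01,  9.22475505e-03,
        8.31641536e-02,  1.60652858e-04]), 'tool_pos': array([ 0.45487591, -0.22882459,  0.01789005]), 'tool_rot': array([3.14051114e+00, 8.35113296e-04, 1.97338783e+00]), 'contact_force': array([ 0.35070364,  0.4453315 , -0.24049558]), 'torque': array([-0.03506799,  0.02068721,  0.01520911]), 'opening': 0.01080978137709881}
```

View pics/w5z.png

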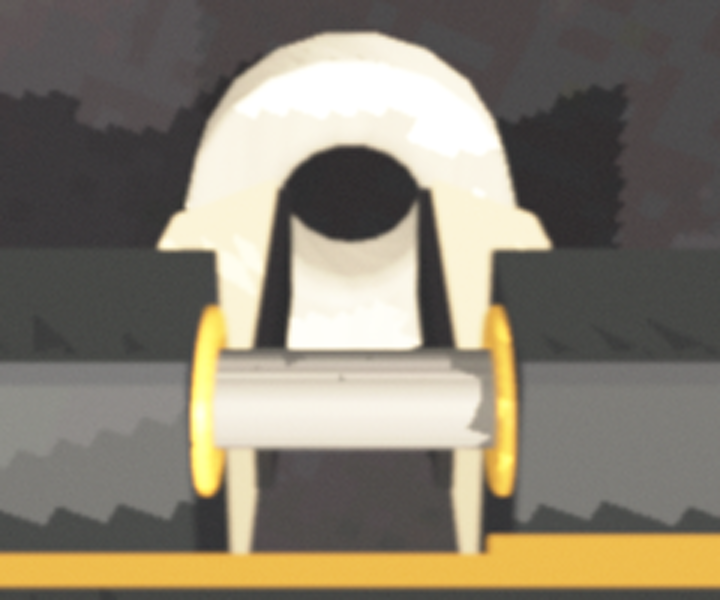

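View pics/s5.png

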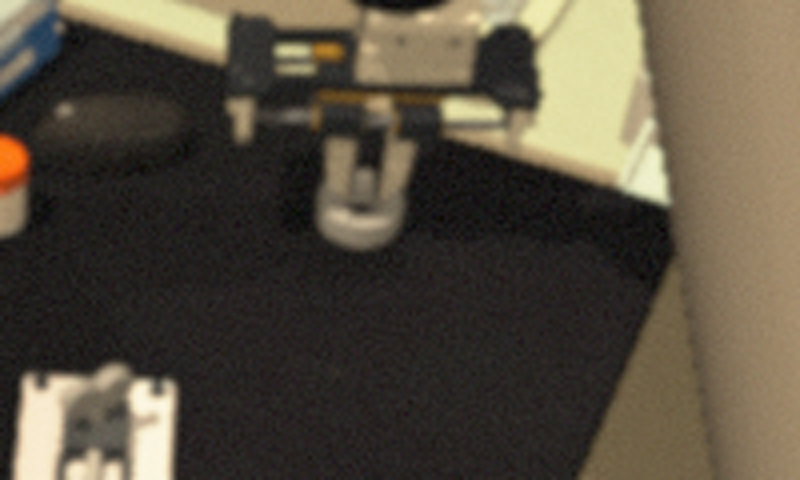

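The wrist view shows the fingers closing over the collar instead of on its sides, so the tips are above its top face. They seem to stand about 25 mm higher than stated. I'll reopen and feel downward carefully.

```bash
python3 -m creep '[[[0,0,0,0,0,0,0.7],[0,0,0,0,0,0,0.7],[0,0,0,0,0,0,0.7],[0,0,0,0,0,0,0.7],[0,0,0,0,0,0,0.7],[0,0,0,0,0,0,0.7],[0,0,0,0,0,0,0.7],[0,0,0,0,0,0,0.7]]]' 25
python3 - <<'E'
from h import *
p=robot.read_camera("wrist"); cv2.imwrite("pics/w6.png",p[:,:,::-1]); plan([.4838,.1218,.09],113)
E
```

```text
time: 5.75
tool_pos: [0.4549, -0.2288, 0.0179]
tool_rot: [3.141, 0.001, 1.973]
contact_force: [-0.2, 0.6, -0.0]
opening: 0.0705
plan cm [31.12 16.4  -7.22] deg [0.06 0.05 0.06]  now [ 0.4549 -0.2289  0.0179] [1.7994e+02 5.0000e-02 1.1306e+02] t 5.8 open 0.0744 F [ 0.4  0.5 -0.5]
```

View pics/w6.png

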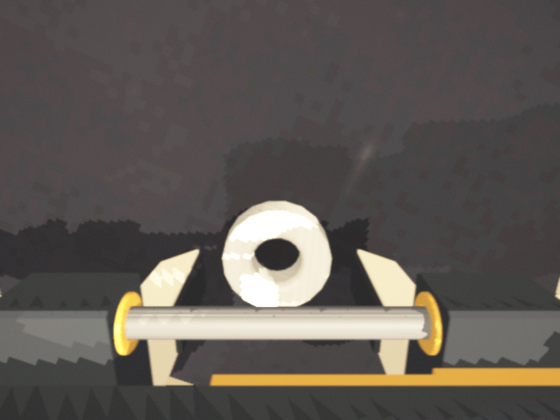

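```bash
python3 -m creep '[[[0,0,0.2,0,0,0,0.7],[0,0,0.4,0,0,0,0.7],[0,0,0.4,0,0,0,0.7]]]' 25;  python3 -m creep '[[[0,0,0.2,0,0,0,0.7],[0,0,0.4,0,0,0,0.7],[0,0,0.4,0,0,0,0.7]]]' 25
```

```text
time: 6.1
tool_pos: [0.4547, -0.2287, 0.0135]
tool_rot: [3.141, 0.0, 1.973]
contact_force: [-0.4, 0.7, -0.2]
opening: 0.0786
time: 6.4
tool_pos: [0.4545, -0.2285, 0.0092]
tool_rot: [3.141, -0.0, 1.973]
contact_force: [0.5, -0.9, -0.4]
opening: 0.0779
```

```bash
python3 -m creep '[[[0,0,0.2,0,0,0,0.7],[0,0,0.4,0,0,0,0.7],[0,0,0.6,0,0,0,0.7],[0,0,0.6,0,0,0,0.7]]]' 25;  python3 - <<'E'
from h import *
p=robot.read_camera("wrist"); cv2.imwrite("pics/w7.png",p[:,:,::-1]); plan([.4538,-.2288,-.01],113)
p=robot.read_camera("scene"); cv2.imwrite("pics/s7.png",cv2.resize(p[100:220,260:460,::-1],None,fx=4,fy=4,interpolation=cv2.INTER_CUBIC))
E
```

```text
time: 6.8
tool_pos: [0.4543, -0.2284, 0.0029]
tool_rot: [3.141, -0.001, 1.973]
contact_force: [0.4, -0.7, 0.3]
opening: 0.0775
plan cm [-0.01 -0.07  1.3 ] deg [ 0.01 -0.04  0.06]  now [ 0.4544 -0.2285  0.003 ] [ 1.7999e+02 -4.0000e-02  1.1306e+02] t 6.85 open 0.078 F [-0.   0.  -0.8]
```

View pics/w7.png

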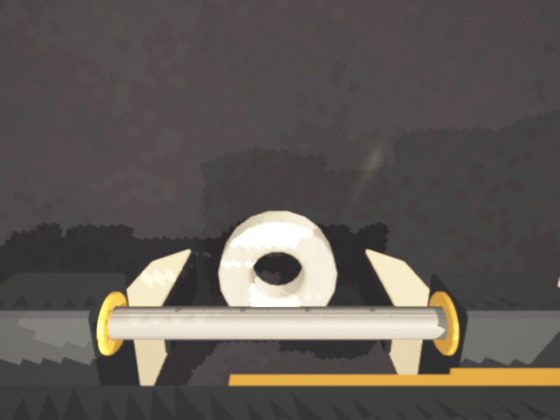

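View pics/s7.png

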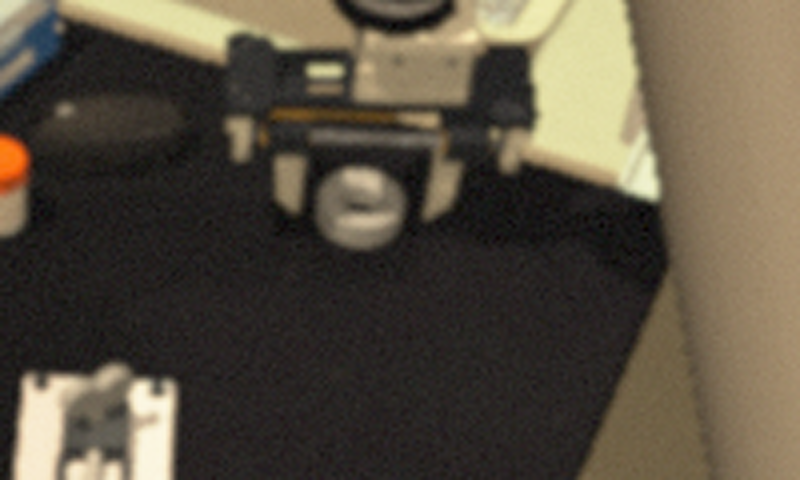

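```bash
python3 -m creep '[[[0,0,0.2,0,0,0,0.7],[0,0,0.4,0,0,0,0.7],[0,0,0.4,0,0,0,0.7]]]' 25; python3 -m creep '[[[0,0,0.2,0,0,0,0.7],[0,0,0.4,0,0,0,0.7],[0,0,0.4,0,0,0,0.7]]]' 25
```

```text
time: 7.2
tool_pos: [0.4543, -0.2284, -0.0012]
tool_rot: [3.142, -0.001, 1.973]
contact_force: [0.1, -0.9, -0.5]
opening: 0.0781
time: 7.5
tool_pos: [0.4541, -0.2283, -0.0055]
tool_rot: [-3.141, -0.001, 1.973]
contact_force: [0.1, 1.0, -0.0]
opening: 0.0784
```

```bash
python3 -m creep '[[[0,0,0.1,0,0,0,0.7],[0,0,0.2,0,0,0,0.7],[0,0,0.2,0,0,0,0.7]]]' 25; python3 -m creep '[[[0,0,0.1,0,0,0,0.7],[0,0,0.2,0,0,0,0.7],[0,0,0.2,0,0,0,0.7]]]' 25
```

```text
time: 7.8
tool_pos: [0.454, -0.2283, -0.0076]
tool_rot: [-3.141, -0.002, 1.973]
contact_force: [0.3, -0.7, 0.1]
opening: 0.0779
time: 8.1
tool_pos: [0.454, -0.2282, -0.0098]
tool_rot: [-3.141, -0.002, 1.973]
contact_force: [-0.5, 0.1, 0.2]
opening: 0.0783
```

```bash
python3 -m creep '[[[0,0,0,0,0,0,-1],[0,0,0,0,0,0,-1],[0,0,0,0,0,0,-1],[0,0,0,0,0,0,-1],[0,0,0,0,0,0,-1]]]' 25;  python3 - <<'E'
from h import *
p=robot.read_camera("wrist"); cv2.imwrite("pics/w8.png",p[:,:,::-1]); plan([.4840,.1219,.09],113)
E
```

```text
time: 8.6
tool_pos: [0.454, -0.2282, -0.0097]
tool_rot: [-3.141, -0.002, 1.973]
contact_force: [0.1, -0.3, 0.9]
opening: 0.052
plan cm [31.05 16.47 -9.93] deg [-0.03 -0.09  0.06]  now [ 0.454  -0.2282 -0.0097] [-1.7997e+02 -9.0000e-02  1.1306e+02] t 8.65 open 0.0519 F [-0.6 -0.3  0.5]
```

View pics/w8.png

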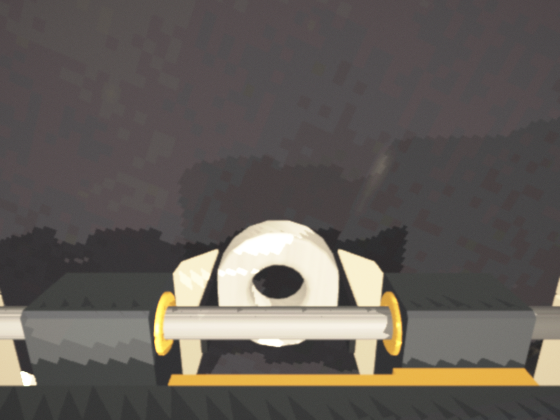

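```bash
python3 -m creep '[[[0,0,-2,0,0,0,-1],[0,0,-5,0,0,0,-1],[0,0,-8.5,0,0,0,-1],[0,0,-8.5,0,0,0,-1]]]' 25;  python3 - <<'E'
from h import *
p=robot.read_camera("wrist"); cv2.imwrite("pics/w9.png",p[:,:,::-1]); plan([.5074,.0672,.078],113)
E
```

```text
time: 9.05
tool_pos: [0.4563, -0.2299, 0.0792]
tool_rot: [3.138, 0.005, 1.973]
contact_force: [0.2, 0.5, -0.4]
opening: 0.0521
plan cm [25.22 16.41 -0.11] deg [0.11 0.13 0.06]  now [ 0.4552 -0.2291  0.0771] [1.7989e+02 1.3000e-01 1.1306e+02] t 9.1 open 0.0522 F [-0.3  0.  -2. ]
```

View pics/w9.png

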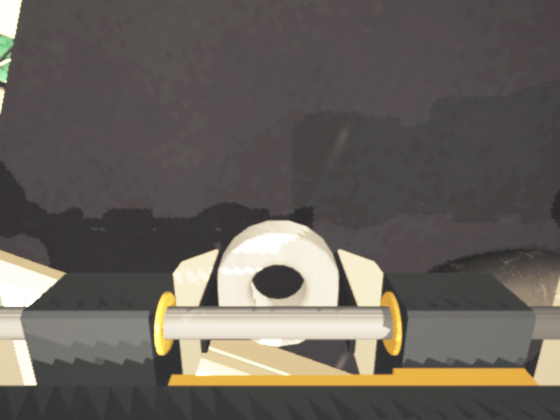

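The collar is in the gripper and came up unchanged. I'll move to the viewpoint short of the post.

```bash
python3 -m creep '[[[4,2.6,-0.3,0,0,0,-1],[8,5.2,-0.3,0,0,0,-1],[12,7.8,-0.3,0,0,0,-1],[16,10.4,-0.3,0,0,0,-1],[20,13,-0.3,0,0,0,-1],[23.5,15.3,-0.3,0,0,0,-1],[25.2,16.4,-0.3,0,0,0,-1],[25.2,16.4,-0.3,0,0,0,-1]]]';python3 -m creep '[[[0,0,0,0,0,0,-1],[0,0,0,0,0,0,-1]]]';  python3 - <<'E'
from h import *
import pickle
P=robot.camera_params("wrist");p=robot.read_camera("wrist"); cv2.imwrite("pics/w10.png",p[:,:,::-1]); pickle.dump((P,p),open("w10.pkl","wb"))
q=pix("wrist",[.4844,.1224,.06],P);print(q)
u,v=[int(x) for x in q]; print(u-50,v-50)
cv2.imwrite("pics/w10z.png",cv2.resize(p[max(v-50,0):v+50,u-50:u+50,::-1],None,fx=5,fy=5,interpolation=cv2.INTER_CUBIC))
plan([.484,.123,.078],113)
E
```

```text
time: 9.9
tool_pos: [0.5066, 0.0696, 0.0784]
tool_rot: [3.142, 0.001, 1.977]
contact_force: [0.6, -1.0, 0.4]
opening: 0.0521
time: 10.1
tool_pos: [0.5058, 0.0689, 0.0775]
tool_rot: [-3.14, 0.0, 1.977]
contact_force: [-0.3, 0.2, -1.3]
opening: 0.0518
[280.88759199 141.21835658]
230 91
plan cm [ 5.86  0.12 -0.02] deg [-0.08  0.02  0.22]  now [0.506  0.0687 0.0778] [-1.7992e+02  2.0000e-02  1.1322e+02] t 10.15 open 0.0518 F [-1.3  0.8 -1.2]
```

View pics/w10.png

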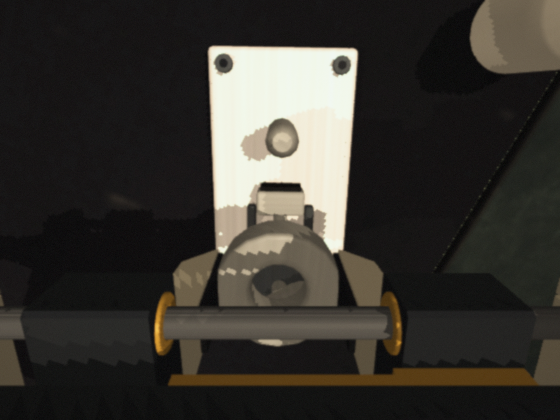

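View pics/w10z.png

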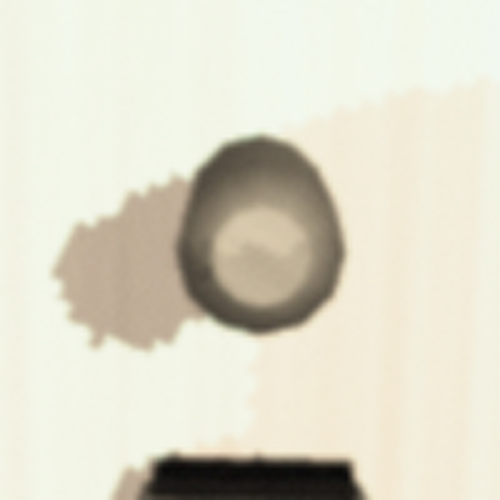

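```bash
python3 - <<'E'
from h import *
import pickle
P,p=pickle.load(open("w10.pkl","rb")); s=robot.observe(); R=Ro.from_euler('xyz',s['tool_rot']).as_matrix()
post=ray("wrist",281.8,141.8,.06,P); print("post",post)
im=cv2.resize(p[210:360,200:360],None,fx=4,fy=4,interpolation=cv2.INTER_CUBIC)[:,:,::-1].copy()
for r,ox,col in ((.028,-.0007,(0,0,255)),(.011,-.0007,(0,255,0)),(.028,.002,(255,0,0)),(.011,.002,(255,255,0))):
  for a in np.linspace(0,2*np.pi,120):
    q=(pix("wrist",s['tool_pos']+R@[ox+r*np.cos(a),r*np.sin(a),-.0297],P)-[200,210]+.5)*4
    cv2.circle(im,tuple(int(v) for v in q),1,col,-1)
cv2.imwrite("pics/ov.png",im)
E
```

```text
post [0.48493866 0.12231403 0.06      ]
```

View pics/ov.png

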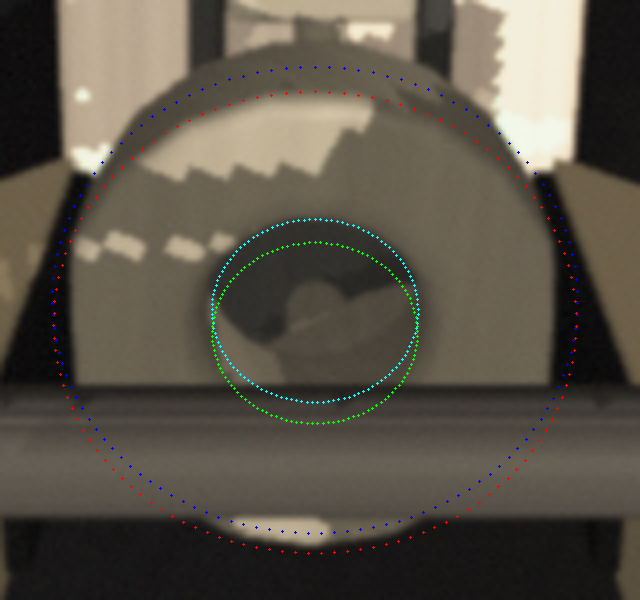

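```bash
python3 - <<'E'
from h import *
s=robot.observe(); R=Ro.from_euler('xyz',s['tool_rot']).as_matrix()
p=robot.read_camera("scene"); q=pix("scene",s['tool_pos']); u,v=int(q[0]),int(q[1]); print(u,v)
im=cv2.resize(p[v-60:v+60,u-80:u+80],None,fx=5,fy=5,interpolation=cv2.INTER_CUBIC)[:,:,::-1].copy()
def dot(X,c):
  k=(pix("scene",X)-[u-80,v-60]+.5)*5; cv2.circle(im,tuple(int(a) for a in k),2,c,-1)
for z,c in ((0,(0,0,255)),(-.0145,(0,255,0)),(.014,(255,0,0))):
  for y in (-.028,.028): 
    for x in (-.0095,.0095): dot(s['tool_pos']+R@[x,y,z],c)
for z,c in ((-.0297,(0,255,255)),(-.0097,(0,255,255)),(-.017,(255,0,255)),(.003,(255,0,255))):
  for a in np.linspace(0,6.28,60): dot(s['tool_pos']+R@[.028*np.cos(a),.028*np.sin(a),z],c)
cv2.imwrite("pics/ovs.png",im)
im=cv2.resize(p[v-60:v+60,u-80:u+80],None,fx=5,fy=5,interpolation=cv2.INTER_CUBIC)[:,:,::-1].copy();cv2.imwrite("pics/ovs0.png",im)
E
```

```text
283 204
```

View pics/ovs.png

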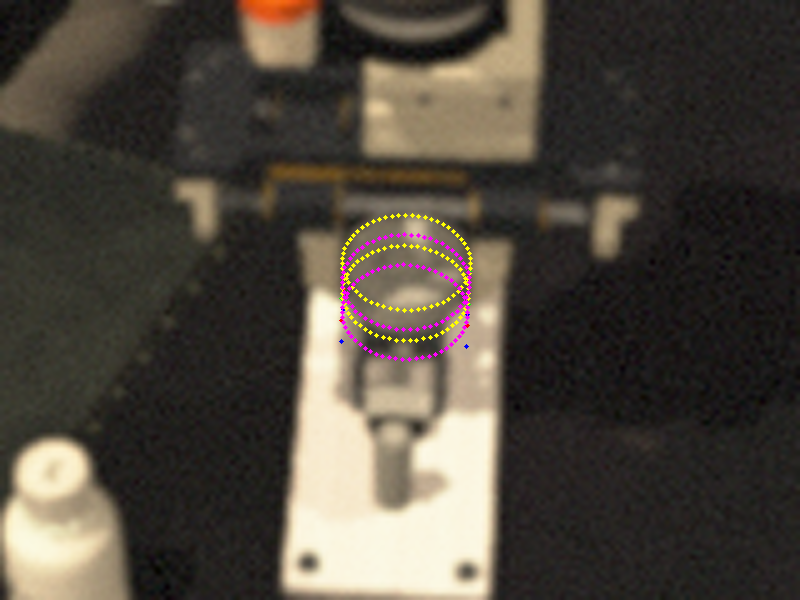

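View pics/ovs0.png

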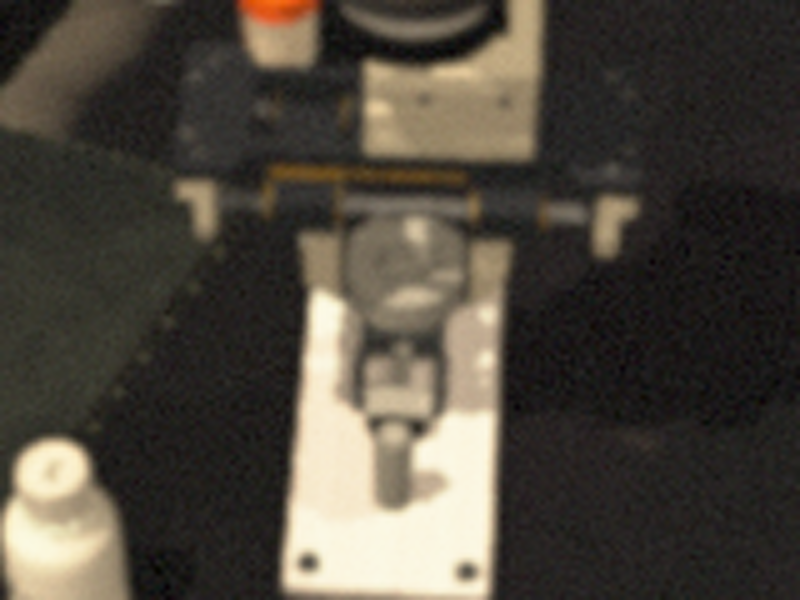

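```bash
python3 - <<'E'
from h import *
plan([.4846,.1229,.065],113.2)
E
```

```text
plan cm [5.84 0.15 1.3 ] deg [-0.05  0.04  0.  ]  now [0.5062 0.0686 0.078 ] [-1.7995e+02  4.0000e-02  1.1320e+02] t 10.2 open 0.0516 F [ 0.9 -0.3 -1.7]
```

```bash
python3 -m creep '[[[3,0.1,0,0,0,0,-1],[5.8,0.15,0,0,0,0,-1],[5.85,0.15,0.8,0,0,0,-1],[5.85,0.15,1.3,0,0,0,-1],[5.85,0.15,1.3,0,0,0,-1]]]';  python3 - <<'E'
from h import *
p=robot.read_camera("wrist"); cv2.imwrite("pics/w11.png",cv2.resize(p[180:390,160:400,::-1],None,fx=3,fy=3)); 
p=robot.read_camera("scene"); cv2.imwrite("pics/s11.png",cv2.resize(p[150:270,200:360,::-1],None,fx=5,fy=5,interpolation=cv2.INTER_CUBIC)); 
plan([.4846,.1229,.05],113.2)
E
```

```text
time: 10.7
tool_pos: [0.4844, 0.1219, 0.0642]
tool_rot: [-3.139, 0.001, 1.975]
contact_force: [0.4, -0.4, -1.9]
opening: 0.0517
plan cm [0.1  0.01 1.48] deg [-0.07  0.04 -0.08]  now [0.4849 0.122  0.0648] [-1.7993e+02  4.0000e-02  1.1312e+02] t 10.8 open 0.0521 F [-0.9  0.9 -0.8]
```

View pics/w11.png

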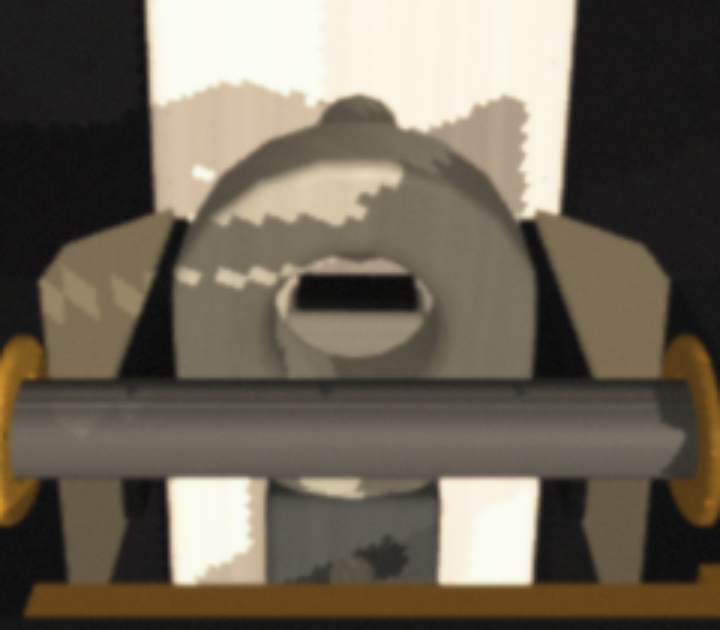

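View pics/s11.png

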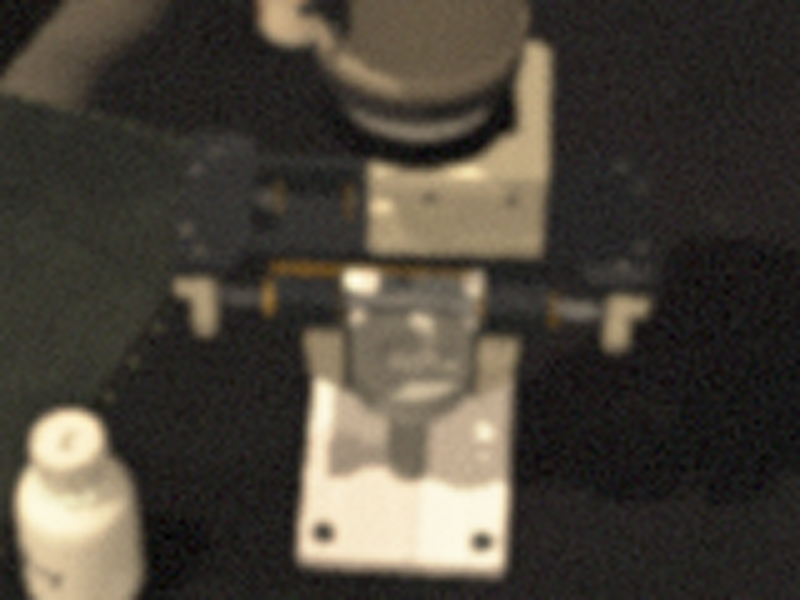

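```bash
python3 -m creep '[[[0.1,0,0.6,0,0,0,-1],[0.1,0,1.2,0,0,0,-1],[0.1,0,1.5,0,0,0,-1],[0.1,0,1.8,0,0,0,-1],[0.1,0,2.1,0,0,0,-1],[0.1,0,2.1,0,0,0,-1]]]'
```

```text
time: 11.4
tool_pos: [0.4843, 0.1229, 0.0434]
tool_rot: [-3.14, 0.001, 1.974]
contact_force: [-0.4, -0.6, -1.4]
opening: 0.0521
```

```bash
python3 -m creep '[[[0,0,0.7,0,0,0,-1],[0,0,1.4,0,0,0,-1],[0,0,2.1,0,0,0,-1],[0,0,2.8,0,0,0,-1],[0,0,3.5,0,0,0,-1],[0,0,3.7,0,0,0,-1],[0,0,3.7,0,0,0,-1]]]'
```

```text
time: 12.1
tool_pos: [0.4839, 0.1228, 0.0059]
tool_rot: [-3.139, 0.0, 1.974]
contact_force: [0.1, 0.2, -1.6]
opening: 0.052
```

```bash
python3 -m creep '[[[0,0,0.15,0,0,0,-1],[0,0,0.3,0,0,0,-1],[0,0,0.35,0,0,0,-1],[0,0,0.4,0,0,0,-1]]]'
```

```text
time: 12.5
tool_pos: [0.484, 0.1228, 0.0022]
tool_rot: [-3.139, 0.0, 1.974]
contact_force: [-2.9, -0.8, 6.1]
opening: 0.0516
```

```bash
python3 -m creep '[[[0,0,0,0,0,0,0.6],[0,0,0,0,0,0,0.6],[0,0,0,0,0,0,0.6],[0,0,-4,0,0,0,0.6],[0,0,-9,0,0,0,0.6],[3,0,-12,0,0,0,0.6],[6,0,-12,0,0,0,0.6],[6,0,-12,0,0,0,0.6]]]' 25;  python3 - <<'E'
from h import *
P=robot.camera_params("wrist");p=robot.read_camera("wrist"); cv2.imwrite("pics/w12.png",p[:,:,::-1])
p=robot.read_camera("scene"); cv2.imwrite("pics/s12.png",cv2.resize(p[170:290,200:360,::-1],None,fx=5,fy=5,interpolation=cv2.INTER_CUBIC)); 
for r in robot.look_for("wrist","narrow_collar_centre")[:2]: print(r["score"],c2w("wrist",r["centre"],P))
plan([.4464,.2832,.15],113.2)
E
```

```text
time: 13.3
tool_pos: [0.4599, 0.1804, 0.1234]
tool_rot: [-3.141, -0.0, 1.977]
contact_force: [0.3, -0.6, -0.6]
opening: 0.0733
0.67 [0.45149528 0.28604091 0.02213712]
plan cm [10.25  2.83 -2.83] deg [-0.18  0.03 -0.04]  now [0.4606 0.1778 0.1219] [-1.7982e+02  3.0000e-02  1.1316e+02] t 13.45 open 0.0735 F [ 0.3 -0.  -0.4]
```

View pics/w12.png

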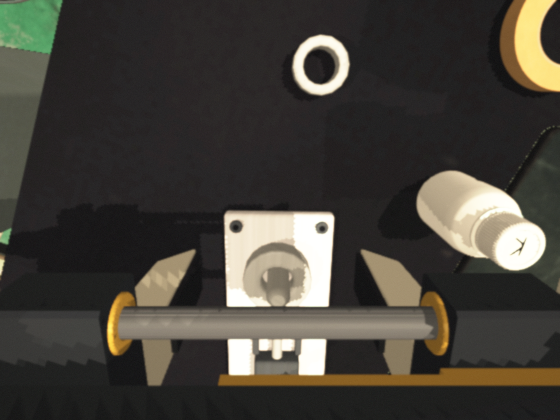

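View pics/s12.png

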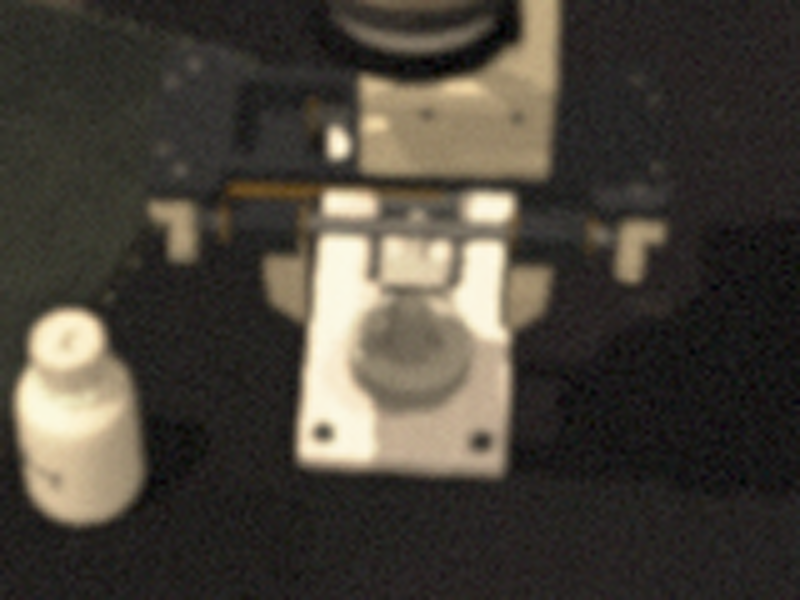

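The wide collar is flat on the plate round the post. In the wrist view the steel narrow collar is at (321,65). Moving over it.

```bash
python3 -m creep '[[[4,1.1,-1,0,0,0,0.5],[8,2.2,-2,0,0,0,0.5],[10.3,2.8,-2.8,0,0,0,0.5],[10.3,2.8,-2.8,0,0,0,0.5],[10.3,2.8,-2.8,0,0,0,0.5]]]';  python3 - <<'E'
from h import *
import pickle
P=robot.camera_params("wrist");p=robot.read_camera("wrist"); pickle.dump((P,p),open("w13.pkl","wb"))
q=pix("wrist",[.4475,.2842,.02],P); u,v=int(q[0]),int(q[1]); print(u-50,v-50)
cv2.imwrite("pics/w13z.png",cv2.resize(p[v-50:v+50,u-50:u+50,::-1],None,fx=5,fy=5,interpolation=cv2.INTER_CUBIC))
cv2.imwrite("pics/w13.png",p[:,:,::-1])
E
```

```text
time: 13.95
tool_pos: [0.446, 0.2828, 0.1489]
tool_rot: [-3.137, 0.001, 1.975]
contact_force: [-0.8, -1.1, -0.5]
opening: 0.0689
230 141
```

View pics/w13z.png

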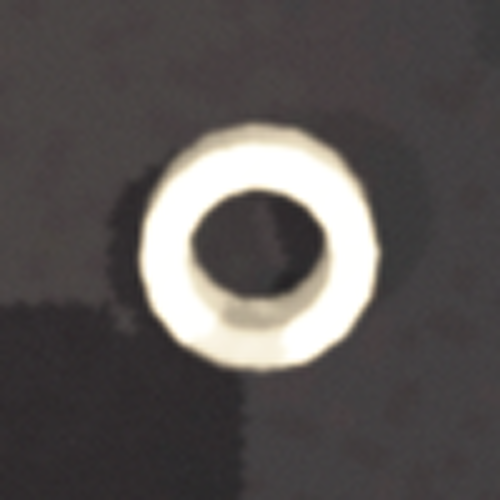

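View pics/w13.png

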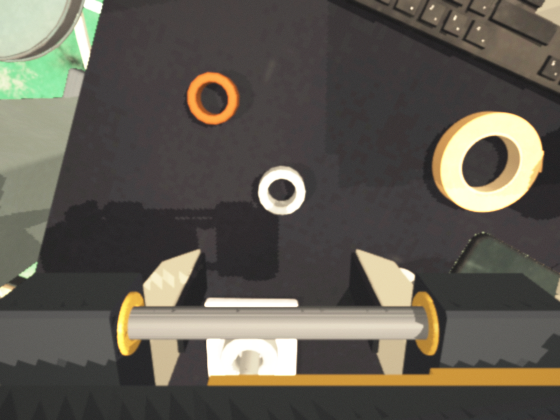

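```bash
python3 - <<'E'
from h import *
import pickle
P,_=pickle.load(open("w13.pkl","rb"))
c=ray("wrist",281.6,191.8,.02,P); print(c)
plan([c[0],c[1],-.009],113)
E
```

```text
[0.44815588 0.28425513 0.02      ]
plan cm [ 0.11  0.36 15.78] deg [-0.28  0.06  0.12]  now [0.446  0.2823 0.1489] [-1.7972e+02  6.0000e-02  1.1312e+02] t 14.0 open 0.0685 F [-0.3  0.2 -0.7]
```

```bash
python3 -m creep '[[[0.1,0.35,4,-0.3,0,0.1,0.5],[0.1,0.35,8.5,-0.3,0,0.1,0.5],[0.1,0.35,12.5,-0.3,0,0.1,0.5],[0.1,0.35,14.5,-0.3,0,0.1,0.5],[0.1,0.35,15.4,-0.3,0,0.1,0.5],[0.1,0.35,15.7,-0.3,0,0.1,0.5],[0.1,0.35,15.7,-0.3,0,0.1,0.5]]]' 25; python3 -m creep '[[[0,0,0,0,0,0,-1],[0,0,0,0,0,0,-1],[0,0,0,0,0,0,-1],[0,0,0,0,0,0,-1],[0,0,0,0,0,0,-1],[0,0,0,0,0,0,-1]]]' 20
python3 - <<'E'
from h import *
p=robot.read_camera("wrist"); cv2.imwrite("pics/w14.png",p[:,:,::-1]); plan([.484,.1228,.09],113)
E
```

```text
time: 14.7
tool_pos: [0.4488, 0.2837, -0.0077]
tool_rot: [3.141, 0.001, 1.972]
contact_force: [0.4, -0.1, -0.3]
opening: 0.0687
time: 15.3
tool_pos: [0.4489, 0.2838, -0.0074]
tool_rot: [3.14, 0.001, 1.972]
contact_force: [-0.9, -0.2, 3.2]
opening: 0.036
plan cm [-16.2   -3.04  -9.73] deg [ 0.08  0.07 -0.03]  now [ 0.4489  0.2838 -0.0074] [1.7992e+02 7.0000e-02 1.1297e+02] t 15.35 open 0.0363 F [-1.1 -0.8  5. ]
```

View pics/w14.png

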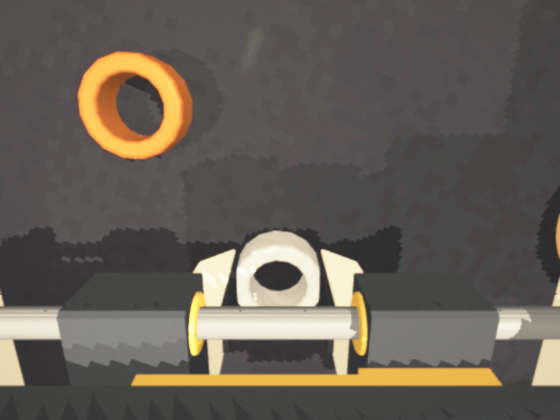

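```bash
python3 -m creep '[[[0,0,-2,0,0,0,-1],[0,0,-5,0,0,0,-1],[0,0,-8.7,0,0,0,-1],[-4,-0.7,-8.7,0,0,0,-1],[-8,-1.5,-8.7,0,0,0,-1],[-12,-2.2,-8.7,0,0,0,-1],[-15.5,-3,-8.7,0,0,0,-1],[-16.2,-3.1,-8.7,0,0,0,-1]]]';python3 -m creep '[[[0,0,0,0,0,0,-1],[0,0,0,0,0,0,-1]]]'
python3 - <<'E'
from h import *
p=robot.read_camera("wrist"); cv2.imwrite("pics/w15.png",cv2.resize(p[180:390,160:400,::-1],None,fx=3,fy=3)); plan([.4847,.1218,.06],113)
E
```

```text
time: 16.15
tool_pos: [0.4839, 0.1196, 0.0796]
tool_rot: [3.141, 0.002, 1.968]
contact_force: [-0.5, 0.3, -1.3]
opening: 0.0361
time: 16.35
tool_pos: [0.4837, 0.12, 0.0794]
tool_rot: [3.141, 0.001, 1.968]
contact_force: [0.7, -0.2, -0.7]
opening: 0.0362
plan cm [0.09 0.16 1.95] deg [ 0.04  0.08 -0.18]  now [0.4836 0.1204 0.0795] [1.7996e+02 8.0000e-02 1.1282e+02] t 16.4 open 0.0359 F [-0.4 -0.1  0.1]
```

View pics/w15.png

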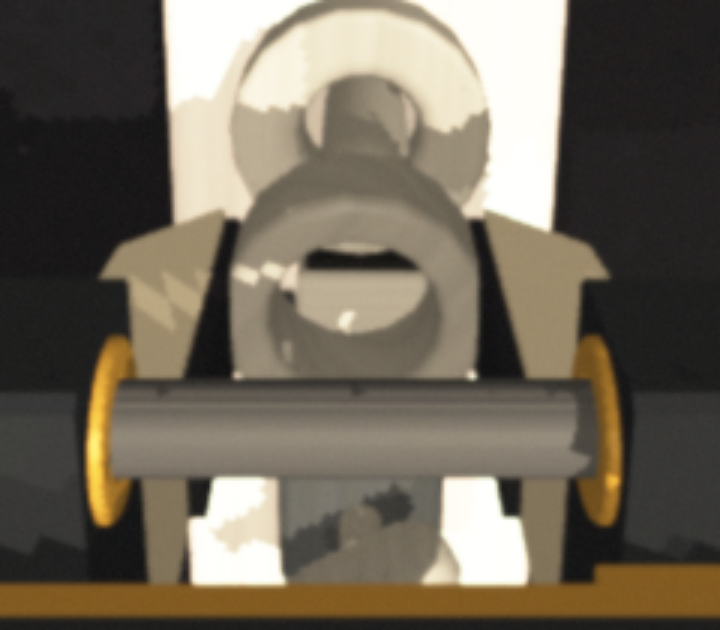

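```bash
python3 -m creep '[[[0.1,0.16,0.5,0,0,0,-1],[0.1,0.16,1.2,0,0,0,-1],[0.1,0.16,2,0,0,0,-1],[0.1,0.16,2.5,0,0,0,-1],[0.1,0.16,2.9,0,0,0,-1],[0.1,0.16,3.3,0,0,0,-1],[0.1,0.16,3.5,0,0,0,-1],[0.1,0.16,3.5,0,0,0,-1]]]'
```

```text
time: 17.2
tool_pos: [0.4846, 0.1218, 0.0442]
tool_rot: [3.141, 0.001, 1.969]
contact_force: [-0.2, 0.5, -0.6]
opening: 0.0361
```

Free of contact and below the taper. Continuing to home, where the reading should be about z 0.0246.

```bash
python3 -m creep '[[[0,0,0.5,0,0,0,-1],[0,0,1.0,0,0,0,-1],[0,0,1.5,0,0,0,-1],[0,0,1.7,0,0,0,-1],[0,0,1.8,0,0,0,-1]]]'; python3 -m creep '[[[0,0,0.1,0,0,0,-1],[0,0,0.2,0,0,0,-1],[0,0,0.25,0,0,0,-1]]]'
```

```text
time: 17.7
tool_pos: [0.4844, 0.1218, 0.0258]
tool_rot: [-3.141, 0.001, 1.969]
contact_force: [0.1, 0.2, -1.2]
opening: 0.0361
time: 18.0
tool_pos: [0.4845, 0.1218, 0.0245]
tool_rot: [3.141, 0.001, 1.969]
contact_force: [-4.8, -0.6, 15.8]
opening: 0.0359
```

```bash
python3 -m creep '[[[0,0,-0.05,0,0,0,0.3],[0,0,-0.05,0,0,0,0.3],[0,0,-0.05,0,0,0,0.3],[0,0,-3,0,0,0,0.3],[0,0,-8,0,0,0,0.3],[-3,0,-11,0,0,0,0.3],[-5,0,-12,0,0,0,0.3],[-5,0,-12,0,0,0,0.3]]]';  python3 - <<'E'
from h import *
import pickle
P=robot.camera_params("wrist");p=robot.read_camera("wrist"); cv2.imwrite("pics/w16.png",p[:,:,::-1]);pickle.dump((P,p),open("w16.pkl","wb"))
p=robot.read_camera("top"); cv2.imwrite("pics/t16.png",cv2.resize(p[170:270,210:350,::-1],None,fx=5.5,fy=5.5,interpolation=cv2.INTER_CUBIC)); 
plan([.5212,.0285,.12],-124.3)
print(pix("wrist",[.522,.030,.066],P))
E
```

```text
time: 18.8
tool_pos: [0.5058, 0.0742, 0.1464]
tool_rot: [3.137, 0.004, 1.967]
contact_force: [0.6, 0.7, -0.2]
opening: 0.06
plan cm [-5.06 -0.18  2.4 ] deg [-6.0000e-02 -2.0000e-02 -1.2295e+02]  now [0.5033 0.0759 0.1439] [-1.7996e+02  3.0000e-02  1.1275e+02] t 18.9 open 0.0597 F [ 0.4 -0.5 -0.3]
[274.61486904 269.28643877]
```

View pics/w16.png

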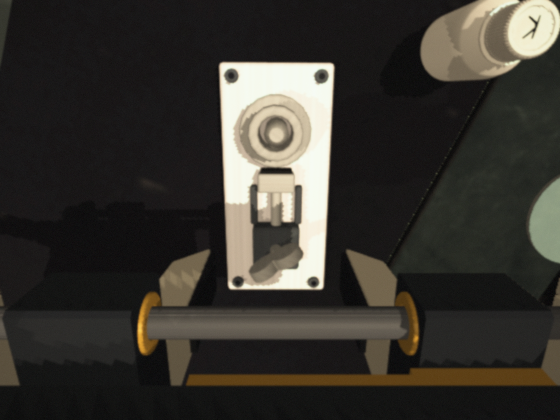

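Both collars sit stacked on the post, at (276,130). The wings are visible from (252,275) to (300,252), so I'll measure them next.

```bash
python3 - <<'E'
import pickle,cv2
P,p=pickle.load(open("w16.pkl","rb"))
cv2.imwrite("pics/w16z.png",cv2.resize(p[225:300,225:330,::-1],None,fx=7,fy=7,interpolation=cv2.INTER_CUBIC))
E
```

```text
(no output)
```

View pics/w16z.png

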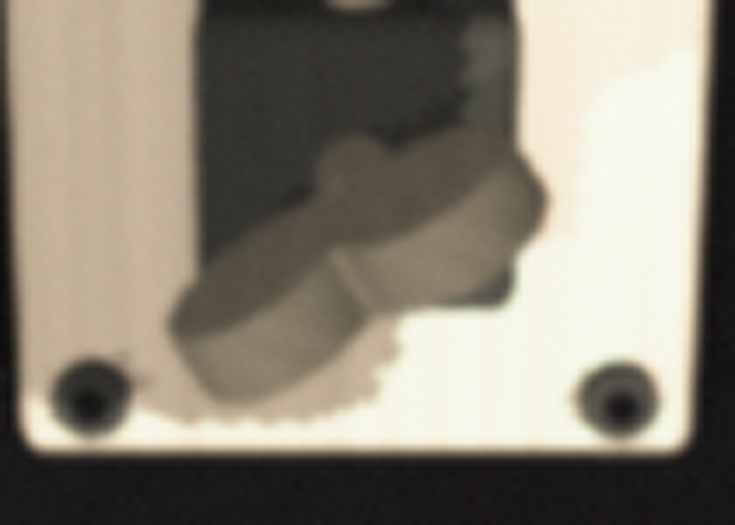

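```bash
python3 - <<'E'
from h import *
import pickle
P,p=pickle.load(open("w16.pkl","rb"))
f=lambda u,v,z: ray("wrist",225+u/7-.4,225+v/7-.4,z,P)[:2]
print("seam .066",f(352,281,.066))
for z in (.054,.06):
  a,b=f(207,370,z),f(525,195,z); print(z,a,b,(a+b)/2,np.linalg.norm(a-b),np.degrees(np.arctan2(*(b-a)[::-1])))
pl=[f(0,0,0)]
E
```

```text
seam .066 [0.52073533 0.03358436]
0.054 [0.51207444 0.01127816] [0.53675947 0.04512753] [0.52441695 0.02820285] 0.04189427600847179 53.89818593081631
0.06 [0.5111801  0.01447341] [0.53529658 0.04754317] [0.52323834 0.03100829] 0.04092937644680369 53.89818593081628
```

View pics/t16.png

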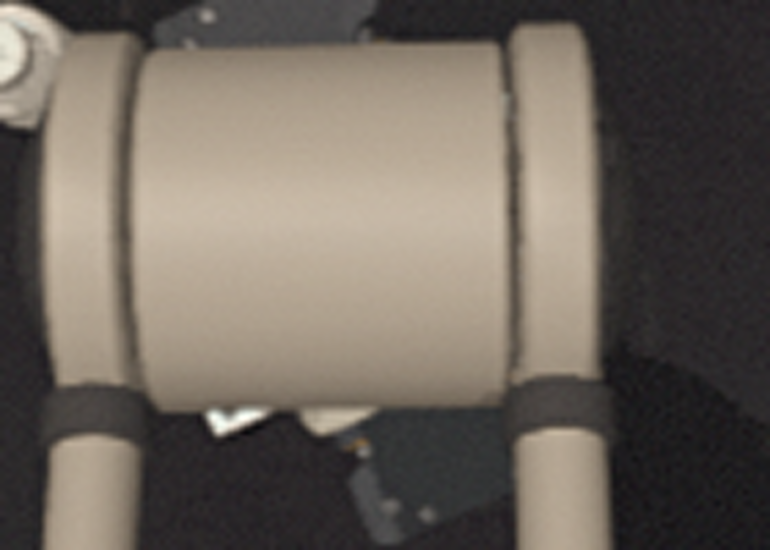

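```bash
python3 - <<'E'
from h import *
plan([.5236,.030,.10],-125)
E
python3 -m creep '[[[-2,-0.1,0,0,0,-8.5,-0.2],[-4,-0.3,0,0,0,-17,-0.2],[-5,-0.3,0,0,0,-25.5,-0.2],[-5,-0.3,0,0,0,-34,-0.2],[-5,-0.3,0,0,0,-42.5,-0.2],[-5,-0.3,0,0,0,-51,-0.2],[-5,-0.3,0,0,0,-59.5,-0.2],[-5,-0.3,0,0,0,-68,-0.2]]]'
python3 - <<'E'
from h import *
plan([.5236,.030,.10],-125)
E
```

```text
plan cm [-5.01  0.1   4.4 ] deg [-6.0000e-02 -2.0000e-02 -1.2225e+02]  now [0.5033 0.0759 0.1439] [-1.7996e+02  3.0000e-02  1.1275e+02] t 18.9 open 0.0597 F [ 0.4 -0.5 -0.3]
time: 19.7
tool_pos: [0.5186, 0.0298, 0.1423]
tool_rot: [-3.142, -0.004, -3.121]
contact_force: [-0.7, -0.4, 0.0]
opening: 0.0368
plan cm [-0.52  0.01  4.23] deg [  0.1   -0.2  -53.84]  now [0.5186 0.0298 0.1423] [-180.     -0.22 -178.84] t 19.7 open 0.0368 F [-0.7 -0.4  0. ]
```

```bash
python3 -m creep '[[[-0.5,0,0,0,-0.2,-8.5,-0.2],[-0.5,0,1,0,-0.2,-17,-0.2],[-0.5,0,2,0,-0.2,-25.5,-0.2],[-0.5,0,3,0,-0.2,-34,-0.2],[-0.5,0,4,0,-0.2,-42.5,-0.2],[-0.5,0,4.2,0,-0.2,-51,-0.2],[-0.5,0,4.2,0,-0.2,-53.8,-0.2],[-0.5,0,4.2,0,-0.2,-53.8,-0.2]]]'
python3 - <<'E'
from h import *
P=robot.camera_params("wrist");p=robot.read_camera("wrist"); cv2.imwrite("pics/w17.png",p[:,:,::-1])
s=robot.observe();print(s['qpos'],pix("wrist",[.5236,.030,.066],P))
plan([.5236,.030,.10],-125)
E
```

```text
time: 20.5
tool_pos: [0.5222, 0.0311, 0.0988]
tool_rot: [3.137, -0.001, -2.181]
contact_force: [0.0, -0.3, -0.1]
opening: 0.0367
[-8.84711273e-02  4.64439548e-01  1.68613048e+00  1.90703468e-03
  9.94592005e-01 -2.61904155e+00] [274.88757455 236.50143852]
plan cm [ 0.01 -0.15 -0.09] deg [ 0.22 -0.02 -0.07]  now [0.5224 0.0309 0.0991] [ 1.7978e+02 -2.0000e-02 -1.2507e+02] t 20.55 open 0.0367 F [0.4 0.3 0.8]
```

View pics/w17.png

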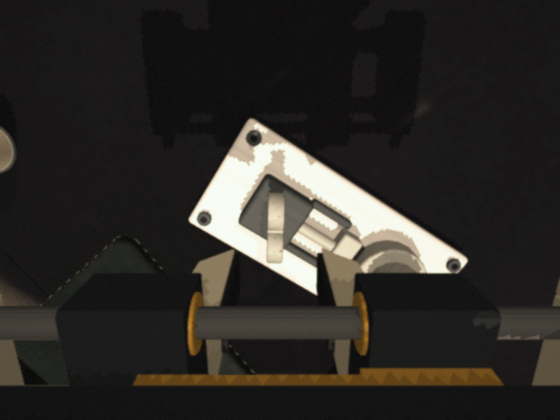

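The wings lie nearly vertical in the picture at column 276, between the fingers and aligned. I'll descend and grip.

```bash
python3 -m creep '[[[0,-0.1,2.5,0.2,0,0,-0.2],[0,-0.1,4.5,0.2,0,0,-0.2],[0,-0.1,6,0.2,0,0,-0.2],[0,-0.1,7,0.2,0,0,-0.2],[0,-0.1,7.3,0.2,0,0,-0.2],[0,-0.1,7.3,0.2,0,0,-0.2]]]'
python3 -m creep '[[[0,0,0,0,0,0,-1],[0,0,0,0,0,0,-1],[0,0,0,0,0,0,-1],[0,0,0,0,0,0,-1],[0,0,0,0,0,0,-1],[0,0,0,0,0,0,-1]]]' 15
python3 - <<'E'
from h import *
P=robot.camera_params("wrist");p=robot.read_camera("wrist"); cv2.imwrite("pics/w18.png",p[:,:,::-1])
s=robot.observe();print(s['torque'])
plan([.5236,.030,.026],-125)
E
```

```text
time: 21.15
tool_pos: [0.5228, 0.0306, 0.0259]
tool_rot: [3.141, -0.001, -2.183]
contact_force: [-1.1, 0.9, -0.9]
opening: 0.0369
time: 21.75
tool_pos: [0.5234, 0.0304, 0.0263]
tool_rot: [-3.141, -0.0, -2.183]
contact_force: [0.3, -0.4, 2.6]
opening: 0.0098
[-0.14723127 -0.15022258  0.05313989]
plan cm [ 0.03 -0.04  0.03] deg [-0.02 -0.01 -0.09]  now [0.5234 0.0304 0.0263] [-1.7998e+02 -1.0000e-02 -1.2509e+02] t 21.8 open 0.0099 F [ 1.  -1.6  3.5]
```

View pics/w18.png

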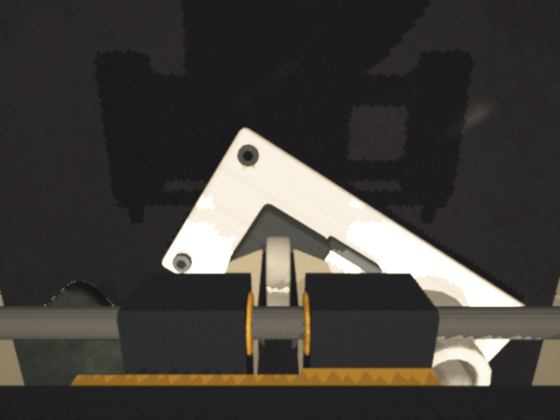

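```bash
python3 -m creep '[[[0,0,0,0,0,5,-1],[0,0,0,0,0,11,-1],[0,0,0,0,0,17,-1],[0,0,0,0,0,23,-1],[0,0,0,0,0,29,-1],[0,0,0,0,0,35,-1],[0,0,0,0,0,41,-1],[0,0,0,0,0,47,-1]]]' 20
python3 - <<'E'
from h import *
P=robot.camera_params("wrist");p=robot.read_camera("wrist"); cv2.imwrite("pics/w19.png",p[:,:,::-1])
s=robot.observe();print(s['torque'])
plan([.5235,.0302,.026],113)
E
```

```text
time: 22.6
tool_pos: [0.5237, 0.0301, 0.0264]
tool_rot: [-3.141, 0.001, -3.008]
contact_force: [0.6, -2.3, -0.4]
opening: 0.01
[-0.40204146 -0.26421981 -0.08624342]
plan cm [0.01 0.02 0.04] deg [-2.000e-02  6.000e-02  7.438e+01]  now [0.5237 0.0301 0.0264] [-1.7995e+02  3.0000e-02 -1.7262e+02] t 22.65 open 0.01 F [ 1.6 -2.8  0.9]
```

View pics/w19.png

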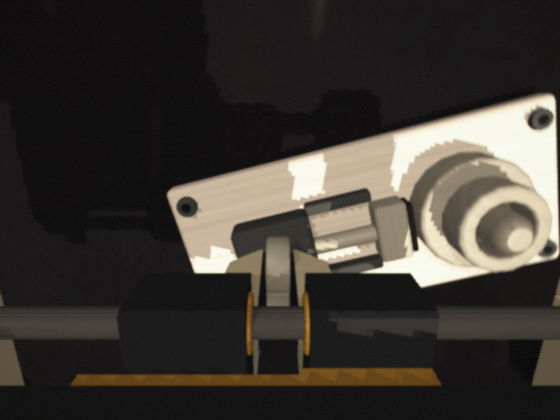

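```bash
python3 -m creep '[[[0,0,0,0,0,7,-1],[0,0,0,0,0,14,-1],[0,0,0,0,0,21,-1],[0,0,0,0,0,28,-1],[0,0,0,0,0,35,-1],[0,0,0,0,0,42,-1],[0,0,0,0,0,49,-1],[0,0,0,0,0,56,-1]]]' 20
python3 -m creep '[[[0,0,0,0,0,3,-1],[0,0,0,0,0,6,-1],[0,0,0,0,0,9,-1],[0,0,0,0,0,12,-1],[0,0,0,0,0,12,-1]]]' 20
python3 - <<'E'
from h import *
P=robot.camera_params("wrist");p=robot.read_camera("wrist"); cv2.imwrite("pics/w20.png",p[:,:,::-1])
s=robot.observe();print(s['torque'],s['qpos'])
plan([.5235,.0302,.026],113)
E
```

```text
time: 23.45
tool_pos: [0.5235, 0.0296, 0.0263]
tool_rot: [-3.141, 0.001, 2.29]
contact_force: [-0.5, -3.4, 1.6]
opening: 0.01
time: 23.95
tool_pos: [0.5234, 0.0295, 0.0263]
tool_rot: [-3.141, 0.001, 2.082]
contact_force: [0.6, -0.6, 1.9]
opening: 0.0104
[-0.37608219  0.00566719 -0.0351712 ] [-0.088996    0.56995116  1.75265586 -0.00214206  0.8187582  -0.60000849]
plan cm [0.06 0.04 0.04] deg [-0.04  0.08  6.36]  now [0.5234 0.0295 0.0264] [-1.7996e+02  8.0000e-02  1.1936e+02] t 24.0 open 0.01 F [ 0.2 -2.3  1. ]
```

View pics/w20.png

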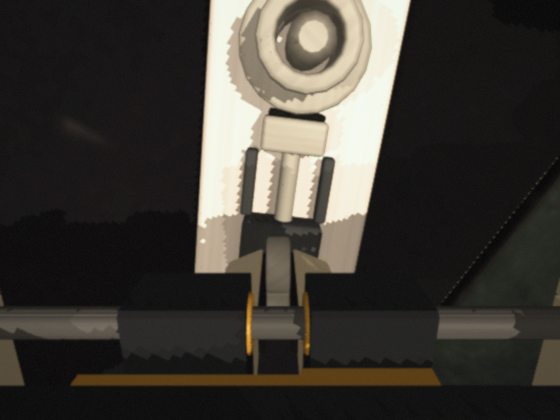

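```bash
python3 -m creep '[[[0,0,0,0,0,1.5,-1],[0,0,0,0,0,3,-1],[0,0,0,0,0,4.5,-1],[0,0,0,0,0,4.5,-1]]]' 25; python3 -c "
from h import *;print(robot.observe()['torque']);plan([.5235,.0302,.026],113)"
python3 -m creep '[[[0,0,0,0,0,1,-1],[0,0,0,0,0,2,-1],[0,0,0,0,0,2,-1]]]' 25; python3 -c "
from h import *;print(robot.observe()['torque']);plan([.5235,.0302,.026],113)"
```

```text
time: 24.4
tool_pos: [0.5234, 0.0295, 0.0264]
tool_rot: [-3.141, 0.001, 2.004]
contact_force: [0.4, -3.2, 0.8]
opening: 0.0097
[-0.32979418 -0.05997207 -0.04746469]
plan cm [0.06 0.04 0.04] deg [-0.04  0.08  1.81]  now [0.5234 0.0295 0.0264] [-1.7996e+02  8.0000e-02  1.1481e+02] t 24.4 open 0.0097 F [ 0.4 -3.2  0.8]
time: 24.7
tool_pos: [0.5234, 0.0295, 0.0264]
tool_rot: [-3.141, 0.001, 1.968]
contact_force: [0.3, -2.6, 1.6]
opening: 0.0097
[-0.33469563 -0.04980368 -0.06662223]
plan cm [0.06 0.04 0.04] deg [-0.04  0.08 -0.23]  now [0.5234 0.0295 0.0264] [-1.7996e+02  8.0000e-02  1.1277e+02] t 24.7 open 0.0097 F [ 0.3 -2.6  1.6]
```

```bash
for i in 1; do python3 -m creep '[[[0,0,0,0,0,1,-1],[0,0,0,0,0,2,-1],[0,0,0,0,0,2,-1]]]' 25; python3 -c "
from h import *;print(robot.observe()['torque']);plan([.5235,.0302,.026],113)"
python3 -m creep '[[[0,0,0,0,0,1,-1],[0,0,0,0,0,2,-1],[0,0,0,0,0,2,-1]]]' 25; python3 -c "
from h import *;print(robot.observe()['torque']);plan([.5235,.0302,.026],113)"; done
```

```text
time: 25.0
tool_pos: [0.5233, 0.0295, 0.0264]
tool_rot: [-3.141, 0.002, 1.933]
contact_force: [0.6, -0.4, 2.5]
opening: 0.0101
[-0.26486768 -0.04454844  0.51478889]
plan cm [0.06 0.04 0.04] deg [-0.05  0.09 -2.23]  now [0.5233 0.0295 0.0264] [-1.7995e+02  9.0000e-02  1.1077e+02] t 25.0 open 0.0101 F [ 0.6 -0.4  2.5]
time: 25.3
tool_pos: [0.5233, 0.0296, 0.0264]
tool_rot: [-3.141, 0.002, 1.898]
contact_force: [0.5, -1.3, 2.1]
opening: 0.0109
[-0.1467257   0.01555978  0.5813031 ]
plan cm [0.05 0.04 0.04] deg [-0.05  0.09 -4.26]  now [0.5233 0.0296 0.0264] [-1.7995e+02  9.0000e-02  1.0874e+02] t 25.3 open 0.0109 F [ 0.5 -1.3  2.1]
```

Torque jumped from about 0.06 to 0.58 N m near yaw 112°, which is the hard stop; the fixture axis also comes out at about 112.7°. I'll take one seated picture, then back off to yaw ≈ 202.6°.

```bash
python3 - <<'E'
from h import *
p=robot.read_camera("wrist"); cv2.imwrite("pics/w21.png",p[:,:,::-1])
E
python3 -m creep '[[[0,0,0,0,0,-4,-1],[0,0,0,0,0,-10,-1],[0,0,0,0,0,-16,-1],[0,0,0,0,0,-22,-1],[0,0,0,0,0,-28,-1],[0,0,0,0,0,-35,-1],[0,0,0,0,0,-42,-1],[0,0,0,0,0,-49,-1]]]' 25
python3 - <<'E'
from h import *
plan([.5234,.0298,.0264],202.6)
E
```

```text
time: 26.15
tool_pos: [0.5234, 0.0298, 0.0264]
tool_rot: [-3.141, 0.001, 2.757]
contact_force: [0.3, -0.3, 1.8]
opening: 0.0103
plan cm [ 0. -0. -0.] deg [-6.000e-02  1.000e-02 -4.463e+01]  now [0.5234 0.0298 0.0264] [-1.7995e+02  3.0000e-02  1.5797e+02] t 26.15 open 0.0103 F [ 0.3 -0.3  1.8]
```

View pics/w21.png

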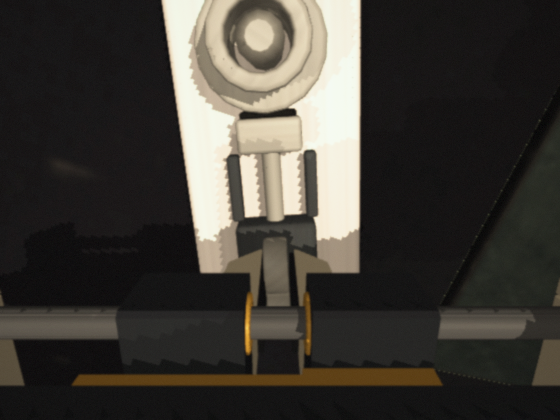

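```bash
python3 -m creep '[[[0,0,0,0,0,-7,-1],[0,0,0,0,0,-14,-1],[0,0,0,0,0,-21,-1],[0,0,0,0,0,-28,-1],[0,0,0,0,0,-35,-1],[0,0,0,0,0,-40,-1],[0,0,0,0,0,-43,-1],[0,0,0,0,0,-44.6,-1]]]' 25
python3 -m creep '[[[0,0,0,0,0,0,-1],[0,0,0,0,0,0,-1]]]' 25
python3 - <<'E'
from h import *
plan([.5234,.0298,.0264],202.6)
s=robot.observe();print(s['torque'],s['qvel'])
p=robot.read_camera("wrist"); cv2.imwrite("pics/w22.png",p[:,:,::-1])
p=robot.read_camera("scene"); cv2.imwrite("pics/s22.png",p[:,:,::-1])
E
```

```text
time: 26.95
tool_pos: [0.5234, 0.0301, 0.0264]
tool_rot: [-3.141, 0.0, -2.747]
contact_force: [0.4, 1.2, 1.8]
opening: 0.0099
time: 27.15
tool_pos: [0.5234, 0.0301, 0.0264]
tool_rot: [-3.141, 0.0, -2.749]
contact_force: [0.1, -1.4, 1.7]
opening: 0.0097
plan cm [ 0.02 -0.02 -0.  ] deg [-0.01  0.   -0.08]  now [0.5234 0.0301 0.0264] [-179.99    0.   -157.48] t 27.15 open 0.0097 F [ 0.1 -1.4  1.7]
[ 0.06966443 -0.01712303  0.09740927] [-0.00055447 -0.00064591 -0.00101755 -0.00119998  0.00052765 -0.00135955]
```

View pics/w22.png

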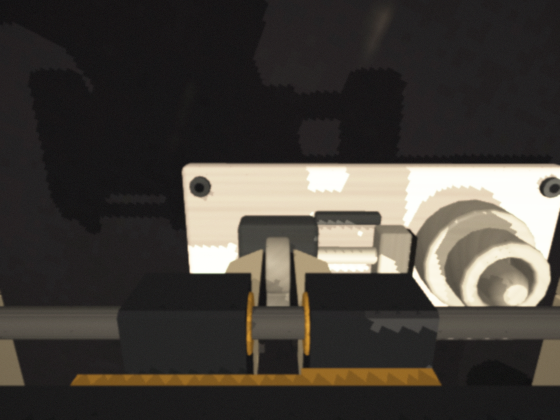

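View pics/s22.png

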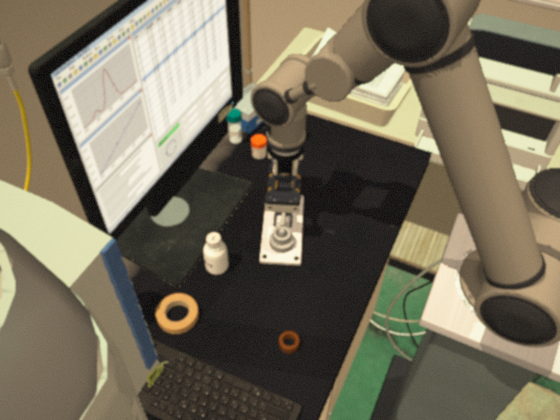

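The plate's edges run level in the wrist picture and the wings stand straight across it, gripped. Both collars are stacked on the post, and the bystanders and brown ring are where they were. Handing in.

```bash
python3 - <<'E'
from cell import robot
robot.hand_in(); s=robot.observe(); print(s['time'],s['tool_rot'],s['opening'])
E
```

```text
the job is handed in; nothing more can be done
the job is handed in; nothing more can be done
```

I put the wide collar on the post, then the narrow steel one. I turned the thumbscrew clockwise to its stop, backed it off a quarter turn, and handed in at about 27 s still gripping the wings.

**Collars:** Both stopped with an upward push at the expected home heights: TCP z 0.0022 m for the wide one (expected 0.0023) and 0.0245 m for the narrow one (expected 0.0246). The pictures show them stacked round the post.

**Seating:** The torque rose from about 0.06 to about 0.58 N m near yaw 112°, and the picture there shows the shoe against the wide collar. The stop is only known to within about 1°. I overtwisted the gripper about 3.5° past it before backing off.

**Final pose:** Yaw is 202.5°, about 90° from the stop, with the wings straight across the plate. The joints were at rest and the measured moment was about 0.1 N m. I could not read anything back after handing in.

**What disagreed:**
- **Fingertips:** they ended about 26 mm short of where the description puts them. The first try at the wide collar closed in the air above it, without contact, and I worked the rest to the observed offset.
- **Finger opening:** it read about 4 mm under the stated diameter on both collars, but matched the stated thickness on the wings.

The last scene picture shows the bottle, tape roll and jar unmoved, and the brown ring as well. The arm hides the mouse there, but I did not go near it.

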